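# Fit the matching mounting plate on the dock and lock it with the T-key

## Robot

A 6-joint arm with a two-finger parallel gripper is mounted at the origin on the work surface. World frame = base frame: x ahead of the robot, y to its left, z up, the work surface at z = 0. Lengths are in m, angles in degrees, forces in N, time in s.
With the tool pointing down it reaches from about 0.375 to 0.9 m from the base axis. Payload 3.1 kg.
Tool frame: the origin (TCP) lies on the centre line of the jaws, within the pads' length; the fingertips stand 8 mm ahead of it and the grasp point (between the pads) lies 11 mm behind it; z points along the fingers, y is the direction in which the jaws open and shut (so a half turn about z gives the same grasp; the last joint's range is limited). The gripper opens to 87 mm and grips with 3 to 60 N. Pads are 19 mm wide; open, the fingers measure 117 mm over their backs; the gripper's body (75 mm by 190 mm) begins 51 mm behind the grasp point.
Start: joints at [-85.399, 30.224, 82.088, -0, 67.689, -10.227], TCP at [0.16, -0.604, 0.231] pointing down, gripper open.
Joint ranges: [-176.69, 176.69], [-43.24, 126.21], [12.49, 139.97], [-82, 262], [0, 151.66], [-163.58, 163.58]. Speed limits (degrees/s): [159.86, 159.86, 180, 180, 180, 180].

## Interface

Orientations are given as a 3x3 rotation matrix whose columns are the frame's x, y, z axes.
In Python, from rig import * gives the robot as it stands. The module is installed in compiled form; this text tells all that it offers.
- The arm moves only by the tool arm_command, never from a script. Its argument "commands" is a list of rows, each an object with "translation": the shift along the tool's x, y, z scaled (see below), a list of three; "dr": the turn, a rotation vector about the tool's x, y, z scaled (see below), a list of three; "jaw": the closure, from 0 (fully open) to 1 (shut). In form: [{"translation": [x, y, z], "dr": [ax, ay, az], "jaw": jaw}, ...]. A call has 1 to 12 rows; each row shifts and turns the commanded pose from where the row before left it, along the tool's axes as they then stand; what a row does not reach is not made up. The controller multiplies each number of a shift by 25 mm and each number of a turn by 6 degrees. A row lasts 1/12 s, in which the tool goes at most 41.7 mm and 7.16 degrees, less where a joint would pass 70% of its speed; a pose out of reach is approached as far as the arm can. A call with a number of a shift or a turn outside -1 to 1 is refused whole. A call with a gripper value outside its range is refused whole. The fingers move at their own pace and stop on an object; the grip force is fixed at half the most. Time passes only in rows, so rows that do not move let the fingers close. It gives the time, the measured TCP pose, the force and the opening at its end, in the units of the state.
- read_state(): the state, without advancing time (a new reading comes with each control period).
- capture(name): name is "side" or "top" or "wrist"; returns (picture, depth): 480x640x3 uint8, red, green, blue; 480x640 float32, m along the optical axis (not along the pixel's ray), 0 where there is no reading.
- camera_model(name): a dict with "intrinsics" (3x3 intrinsics, pixels), "k1" (the pictures are not rectified: a ray, as slopes to the right and down, at radius r is drawn at 1 + k1 r^2 times it, then the intrinsics apply), "pose" (4x4, takes a point from camera to world coordinates); the wrist camera has in their place "mount" (4x4, takes a point from camera to tool coordinates, whose origin is the TCP and whose axes are the flange's). Camera axes: x right, y down, z forward; pixel columns grow to the right and rows downward; lengths in m; the calibration is good to about 2 mm. A picture is of the moment at which its call begins: read the wrist's pose just before it. camera_model takes no time and is no camera call.
- hand_in(): hands the job in, once; it reports no verdict.
The state is a dict: "time_s": time; "joint_positions": joint angles; "qvel": joint speeds; "tau": joint torques, N m; "position": TCP position; "tcp_rot": TCP orientation; "force": force on the tool from outside, world axes, zero at the start; "moment": the same for the moment, N m; "opening": opening from 0.0 (shut) to 1.0 (fully open).
Only numpy, scipy, OpenCV 4.12 (cv2) and the standard library are available. Lean on these libraries where they do the work, as an engineer would, in place of code of your own. Each camera call takes 0.05 s, during which the arm holds its last target.

## Task

One of the three loose mounting plates matches the dock's two dowel pins: set that plate fully down over the pins, flat on the dock, and let go of it. Then take the T-handled key from its stand, press and turn its blade in the dock's lock until it drops fully in, turn it clockwise to the stop so that the lock's finger lies over the plate, and leave the key standing in the lock. Do not disturb the radio, spray can, battery pack, adapters, screwdriver or module box.

Things in the scene. Friction and masses are not known exactly. Their poses are not given: they have to be found in the camera images.
- dock: the mounting dock, a dark steel block fixed to the bench, 110 (own x) x 160 (own y) x 30 mm high; the origin is the centre of its underside. On its top stand two fixed steel dowel pins, 8 mm thick, 11 mm high, with tapered tips, at own (x, y) = (+20, -10) and (-20, +54) mm, and the round quarter-turn lock at (0, -48) mm.
- dock_seat (a point): where the plate belongs: the centre of the plate's underside when home, on the dock's top face 30 mm above the bench, at the dock's own (0, +22) mm; axes as the dock's. The pins lie at (+20, -32) and (-20, +32) mm from here. No rule which of its two equal ways round the plate lies.
- lock_mouth (a point): the centre of the lock's mouth, level with its rim, 54 mm above the bench; axes as the dock's (it does not turn with the lock). The lock is an aluminium rotor 34 mm across. The mouth is a funnel, 24 mm wide at the rim and 17.8 mm wide 6 mm down, where a straight slot 17.5 x 6.5 mm begins, 18 mm deep.
- lock_foot (a point): the rotor's axis at the dock's top face, 24 mm under the mouth; axes as the dock's. The rotor turns about the vertical against 0.12 N m of friction. It starts 1.0 to 1.7 rad short of home, counter-clockwise from above, and is locked by turning clockwise. Its angle is not reported: look, or turn the key clockwise from 1.8 rad short under 4 to 10 N until it drops in.
- finger_home (a point): where the tip of the rotor's clamp finger lies when locked (a hard stop): 32 mm from the axis towards the dock's +y, over the seated plate's edge. The finger is 9 mm wide, 8.5 to 14.5 mm above the dock's top, and points along the slot; at the start it points off towards the dock's -x, clear of the plate's place. Axes as the dock's.
- plate_p_mid (a point): first plate: bare aluminium, 64 (own x) x 92 (own y) x 6 mm, 160 g, lying flat; along its y axis in the middle stands a grip rib 12 (x) x 40 (y) mm, 32 mm high above the plate. Two holes at own (x, y) = (+20, +32) and (-20, -32) mm. Holes 10.5 mm wide, right through. The point is its centre, 19 mm above its underside; grip the rib 9 mm above the point, closing along x. A half turn gives the same plate. All three share outline, rib and finish.
- plate_q_mid (a point): second plate: bare aluminium, 64 (own x) x 92 (own y) x 6 mm, 160 g, lying flat; along its y axis in the middle stands a grip rib 12 (x) x 40 (y) mm, 32 mm high above the plate. Two holes at own (x, y) = (+20, -32) and (-20, +32) mm. Holes 10.5 mm wide, right through. The point is its centre, 19 mm above its underside; grip the rib 9 mm above the point, closing along x. A half turn gives the same plate. All three share outline, rib and finish.
- plate_r_mid (a point): third plate: bare aluminium, 64 (own x) x 92 (own y) x 6 mm, 160 g, lying flat; along its y axis in the middle stands a grip rib 12 (x) x 40 (y) mm, 32 mm high above the plate. Two holes at own (x, y) = (0, +34) and (0, -34) mm. Holes 10.5 mm wide, right through. The point is its centre, 19 mm above its underside; grip the rib 9 mm above the point, closing along x. A half turn gives the same plate. All three share outline, rib and finish.
- key_mid (a point): the T-handled steel key, 66 mm tall, 90 g, upright in its stand; the point is on its axis, 33 mm above the blade's tip. Blade 5 (own x) x 16 (own y) mm, 18 mm long; above it a round stop collar 28 mm across, 21 to 25 mm from the tip. On the slot's edge the point stands 27 mm above the lock's mouth; dropped in, 12 mm (collar on the rim). A half turn gives the same key.
- key_bar (a point): the middle of the key's T-bar, 56 mm above the blade's tip; the bar is 12 (own x) x 50 (own y) x 20 mm, in line with the blade: grip it here, closing along x. Under it is a shank 10 mm thick, down to the collar.
- stand: the key's stand, a black block 60 x 60 x 40 mm fixed to the bench, with a hole 20 mm wide and 26 mm deep in which the key's blade hangs, its collar on the block's top; the origin is the centre of its underside. It changes places with the plates.
- radio: bystander: handheld radio standing upright beside the dock, 54 x 32 x 112 mm with a stub aerial up to 157 mm; origin the centre of its underside. It and the spray can change sides.
- spray: bystander: spray can standing upright beside the dock, 34 mm across, 130 mm tall; origin the centre of its underside.
- pack: bystander: slim white battery pack lying beside the dock, 76 x 32 x 26 mm; origin the centre of its underside.
- adapter1: bystander: small brass connector adapter standing up among the plates, 20 mm across, 38 mm tall; origin the centre of its underside.
- adapter2: bystander: another such adapter on the other side, 20 mm across, 38 mm tall.
- driver: bystander: screwdriver lying on the bench by the left edge of the working area; origin under its middle.
- module: bystander: grey module box 70 x 100 x 32 mm with a brass connector, by the right edge; origin the centre of its underside.

How it is judged (in metres and radians):
On the way, in this order (a step that is already met when the one before it is completed fails the run):
1. the matching plate lies flat on the dock over both pins, released (horizontal distance between plate_q_mid and dock_seat below 0.004 m and z of plate_q_mid in the frame of dock_seat between 0.016 and 0.0215 m and angle between plate_q_mid's own z axis and vertical below 0.06 rad and angle between the x axis of plate_q_mid and the x axis of dock, either way round below 0.1 rad and contact force between the fingers and plate_q below 0.2 N), for 0.2 s.
2. the key's blade has dropped fully into the lock's slot (horizontal distance between key_mid and lock_mouth below 0.004 m and z of key_mid in the frame of lock_mouth below 0.0155 m and angle between key_mid's own z axis and vertical below 0.1 rad), for 0.1 s.
3. the key, fully in, has been turned home (all of step 2 and angle between the y axis of key_mid and the y axis of dock, either way round below 0.14 rad), for 0.1 s.
At the end, for the whole second after the job is handed in: the matching plate lies flat on the dock over both pins (within 4 mm and 0.1 rad, less than 2.5 mm off the face); the key stands in the lock, fully dropped in (within 3.5 mm of its stop, 4 mm of the axis, tilt under 0.1 rad) and turned to the locked stop within 0.14 rad; both released and at rest (all of step 1 and all of step 3 and contact force between the fingers and key below 0.2 N and linear speed of each of key, plate_q below 0.02 m/s); the robot touches nothing.
It fails at once if one of the bystanders is pushed more than 30 mm from its place (distance of any of radio, spray, pack, adapter1, adapter2, driver, module from where it was at the start of the episode above 0.03 m).
It fails at once if the radio, the spray can or an adapter is knocked over (angle between any of radio, spray, adapter1, adapter2's own z axis and vertical above 0.5 rad).
It also fails if it takes over 64 s, if anything falls off the work surface, if the arm or the gripper's body presses on something with over 40 N, if the wrist force passes 120 N, or if a joint passes its speed limit or range.

## Working session

There is one attempt and no reset: what is moved stays moved. The work goes in short steps, Python scripts to look and compute and a tool call to move; the robot and the scene stay as the last step left them, time stands still between calls to the robot, and variables do not carry over. Pictures are saved under pics/ and viewed, and the job is handed in when it is done.

Besides the shell and the picture viewer there is one more tool, called after "Call:" as name([rows], argument=value, ...), one row to a line, values as JSON. arm_command: Moves the arm, as the interface text tells. Its arguments: {"type":"object","properties":{"commands":{"type":"array"}},"required":["commands"]}

```bash
mkdir -p pics; python3 - <<'E'
from rig import *
import cv2, numpy as np
s=read_state();print(s)
for n in ["top","side","wrist"]:
    p,d=capture(n);cv2.imwrite(f"pics/{n}0.png",p[:,:,::-1]);np.save(f"{n}0d.npy",d)
    print(n,camera_model(n))
E
```

```text
{'time_s': 0.0, 'joint_positions': array([-8.54014297e+01,  3.02804395e+01,  8.21553984e+01, -1.32198401e-03,
        6.76865252e+01, -1.02260427e+01]), 'qvel': array([ 0.04168237, -0.03054027,  0.00508335,  0.04571737,  0.06299675,
       -0.0141734 ]), 'tau': array([-1.20648743e-03, -4.40054941e+01, -1.76594013e+01,  6.32567424e-02,
        5.82133967e-02, -1.57995587e-04]), 'position': array([ 0.15989198, -0.60348227,  0.22956127]), 'tcp_rot': array([[ 9.66711353e-01,  2.55869348e-01, -1.92499183e-04],
       [ 2.55869169e-01, -9.66709079e-01,  2.12705012e-03],
       [ 3.58156219e-04, -2.10549811e-03, -9.99997719e-01]]), 'force': array([-0.04848011,  0.53264493,  0.11576449]), 'moment': array([ 0.00680484,  0.03482408, -0.00995822]), 'opening': 1.0012406245247263}
top {'intrinsics': array([[568.1377669 ,   0.        , 325.17113026],
       [  0.        , 568.1377669 , 237.93864493],
       [  0.        ,   0.        ,   1.        ]]), 'k1': -0.05488136566121736, 'pose': array([[ 1.37788908e-02, -9.90084062e-01,  1.39798756e-01,
         2.88958914e-01],
       [-9.99842107e-01, -
[... 541 characters left out ...]
2160128,  0.90061817],
       [-0.02010141, -0.83430261, -0.55094019,  0.79176009],
       [ 0.        ,  0.        ,  0.        ,  1.        ]])}
wrist {'intrinsics': array([[333.73712487,   0.        , 317.30042477],
       [  0.        , 333.73712487, 230.11310855],
       [  0.        ,   0.        ,   1.        ]]), 'k1': 0.01736096900470236, 'mount': array([[ 2.65340659e-04, -9.64101624e-01, -2.65533404e-01,
         7.35246016e-02],
       [ 9.99999873e-01,  1.42189918e-04,  4.83009267e-04,
        -5.30251197e-04],
       [-4.27913846e-04, -2.65533498e-01,  9.64101539e-01,
        -1.53305409e-01],
       [ 0.00000000e+00,  0.00000000e+00,  0.00000000e+00,
         1.00000000e+00]])}
```

View pics/top0.png

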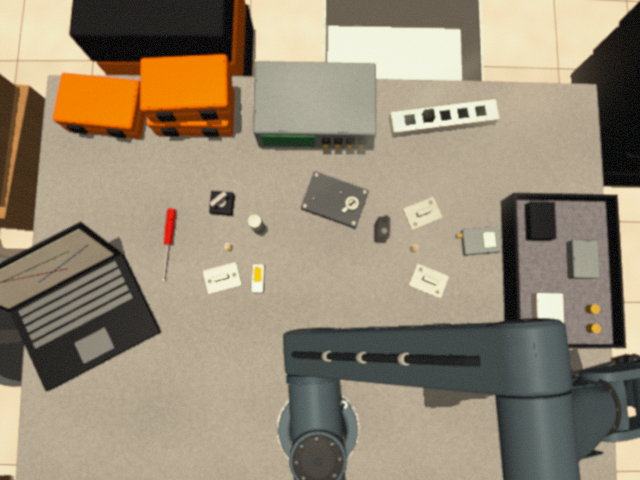

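View pics/side0.png

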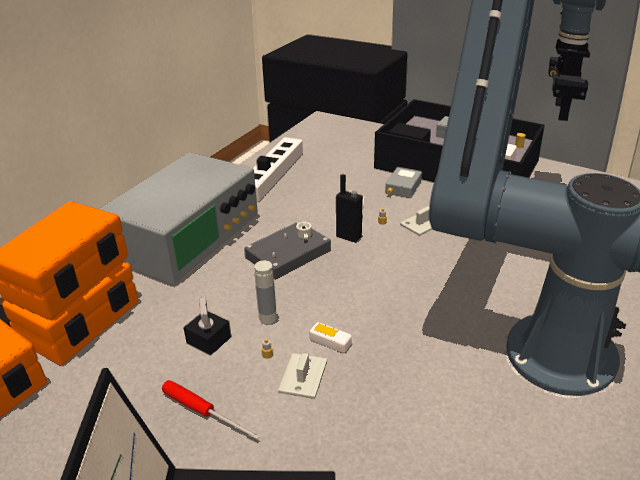

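View pics/wrist0.png

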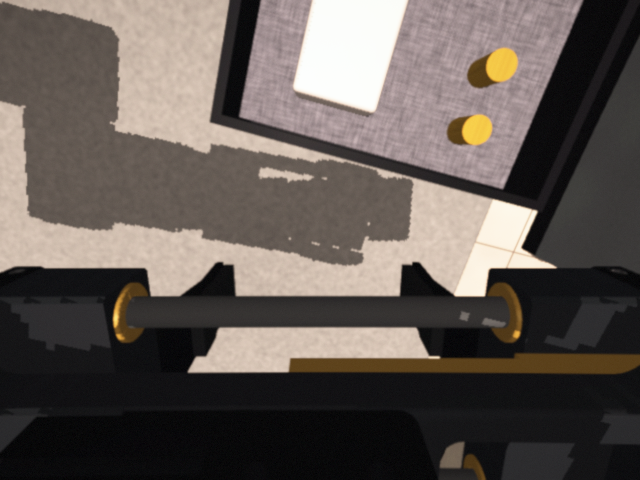

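```bash
python3 - <<'E'
import cv2
p=cv2.imread("pics/top0.png")
def crop(x0,y0,x1,y1,n,f):
    cv2.imwrite(f"pics/{n}.png",cv2.resize(p[y0:y1,x0:x1],None,fx=f,fy=f,interpolation=cv2.INTER_CUBIC))
crop(290,160,380,240,"c_dock",8) 
crop(395,190,485,305,"c_right",5)
crop(195,180,285,300,"c_left",5)
E
```

```text
(no output)
```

View pics/c_dock.png

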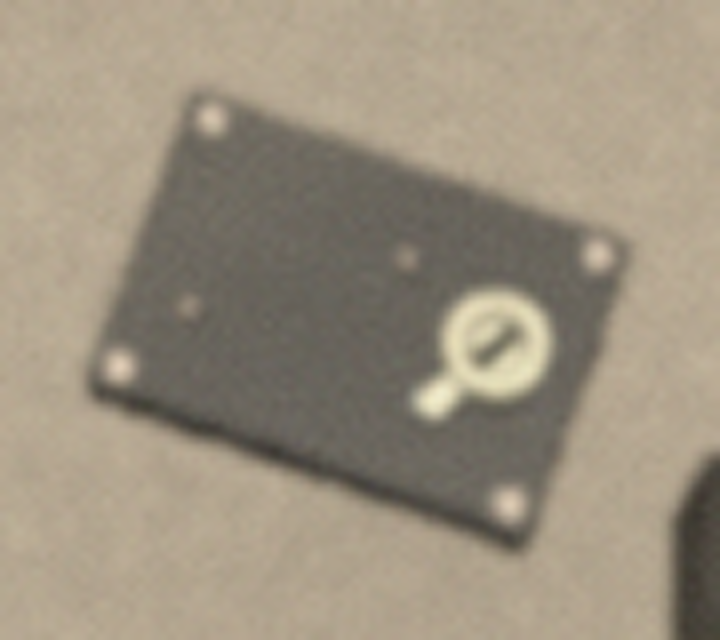

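View pics/c_right.png

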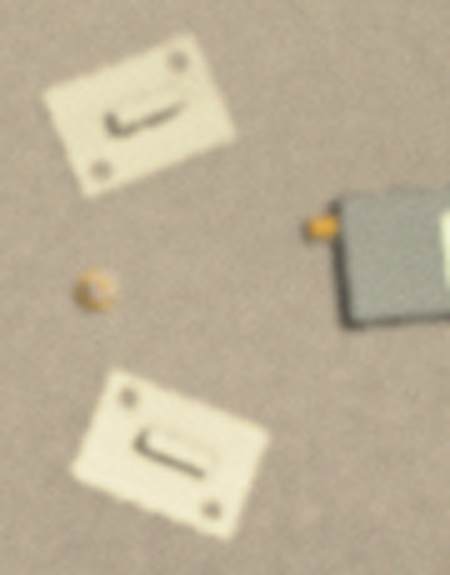

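View pics/c_left.png

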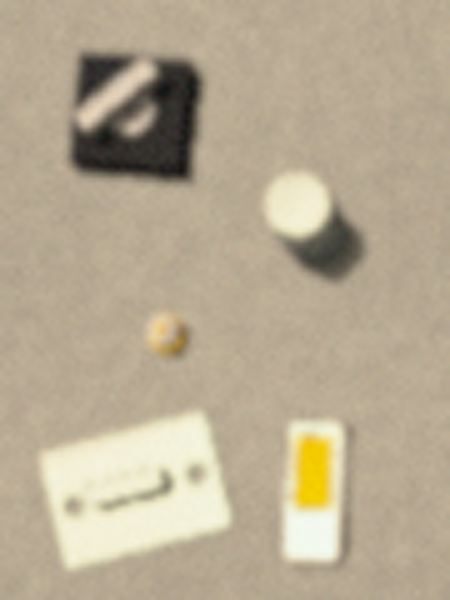

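```bash
cat > h.py <<'E'
from rig import *
import cv2, numpy as np
def ray(name,uv,st=None):
    m=camera_model(name);K=np.array(m["intrinsics"])
    if name=="wrist":
        T=np.eye(4);T[:3,:3]=st["tcp_rot"];T[:3,3]=st["position"];P=T@np.array(m["mount"])
    else: P=np.array(m["pose"])
    n=cv2.undistortPoints(np.array([[uv]],float),K,np.array([m["k1"],0,0,0])).ravel()
    return P[:3,3],P[:3,:3]@np.array([n[0],n[1],1.])
def at(name,uv,z,st=None):
    o,d=ray(name,uv,st);return o+d*(z-o[2])/d[2]
def proj(name,X,st=None):
    m=camera_model(name);K=np.array(m["intrinsics"])
    if name=="wrist":
        T=np.eye(4);T[:3,:3]=st["tcp_rot"];T[:3,3]=st["position"];P=T@np.array(m["mount"])
    else: P=np.array(m["pose"])
    Q=np.linalg.inv(P);X=np.atleast_2d(X)
    r,_=cv2.projectPoints(X,cv2.Rodrigues(Q[:3,:3])[0],Q[:3,3],K,np.array([m["k1"],0,0,0]));return r.reshape(-1,2)
def snap(name,fn,crop=None,f=1):
    st=read_state();p,d=capture(name);cv2.imwrite(f"pics/{fn}_full.png",p[:,:,::-1]);np.save(f"{fn}.npy",dict(st=st,d=d),allow_pickle=True)
    if crop:
        x0,y0,x1,y1=crop;p=cv2.resize(p[y0:y1,x0:x1],None,fx=f,fy=f,interpolation=cv2.INTER_CUBIC)
    cv2.imwrite(f"pics/{fn}.png",p[:,:,::-1]);return st
E
python3 - <<'E'
from h import *
def c(x,y,x0,y0,f): return ((x+.5)/f-.5+x0,(y+.5)/f-.5+y0)
D=lambda x,y:c(x,y,290,160,8)
R=lambda x,y:c(x,y,395,190,5)
L=lambda x,y:c(x,y,195,180,5)
np.set_printoptions(precision=4,suppress=True)
p1=at("top",D(407,258),.041);p2=at("top",D(190,305),.041);lk=at("top",D(497,345),.054)
print("pins",p1,p2,np.linalg.norm(p1-p2),"lock",lk)
co=[at("top",D(*q),.03) for q in [(195,92),(628,240),(525,548),(95,388)]]
print(co,np.mean(co,0))
v=p2-p1;yaw=np.arctan2(v[1],v[0])-np.arctan2(64,-40);print("dock yaw",np.degrees(yaw))
h=[at("top",R(*q),.006) for q in [(180,62),(100,170)]];print("q holes",h,np.mean(h,0),np.linalg.norm(h[0]-h[1]))
h=[at("top",R(*q),.006) for q in [(45,92),(190,35),(237,135),(88,197)]];print("q cor",np.mean(h,0),h)
k=[at("top",L(*q),.066+.022) for q in [(85,122),(150,68)]];print("bar",k,np.mean(k,0),np.linalg.norm(k[0]-k[1]))
k=[at("top",L(*q),.04) for q in [(82,53),(198,65),(188,180),(73,168)]];print("stand",k,np.mean(k,0))
for n,q,z in [("spray",L(298,205),.13),("adL",L(165,333),.038),("adR",R(96,290),.038),("mod",R(345,260),.032)]:print(n,at("top",q,z))
print(at("top",(382,230),.112))
E
```

```text
pins [ 0.6277 -0.052   0.041 ] [0.6103 0.021  0.041 ] 0.07508789068303348 lock [ 0.5955 -0.0819  0.054 ]
[array([0.687 , 0.0207, 0.03  ]), array([ 0.6377, -0.1277,  0.03  ]), array([ 0.5308, -0.0932,  0.03  ]), array([0.5834, 0.0529, 0.03  ])] [ 0.6097 -0.0368  0.03  ]
dock yaw -18.606922027282206
q holes [array([ 0.611 , -0.3034,  0.006 ]), array([ 0.5497, -0.2583,  0.006 ])] [ 0.5803 -0.2808  0.006 ] 0.07614386873131933
q cor [ 0.5811 -0.2809  0.006 ] [array([ 0.5928, -0.2282,  0.006 ]), array([ 0.6264, -0.3092,  0.006 ]), array([ 0.5705, -0.3345,  0.006 ]), array([ 0.5345, -0.2516,  0.006 ])]
bar [array([0.5793, 0.2856, 0.088 ]), array([0.6086, 0.2527, 0.088 ])] [0.594  0.2692 0.088 ] 0.04399610235574352
stand [array([0.6269, 0.2982, 0.04  ]), array([0.6212, 0.2351, 0.04  ]), array([0.558 , 0.2381, 0.04  ]), array([0.5636, 0.3003, 0.04  ])] [0.5924 0.2679 0.04  ]
spray [0.5299 0.168  0.13  ]
adL [0.4752 0.2477 0.038 ]
adR [ 0.479  -0.2502  0.038 ]
mod [ 0.4981 -0.3865  0.032 ]
[ 0.5138 -0.1567  0.112 ]
```

Call:
arm_command([
  {"translation": [0,0,0],"dr": [0,0,-1],"jaw": 0},
  {"translation": [0,0,0],"dr": [0,0,-1],"jaw": 0},
  {"translation": [0,0,0],"dr": [0,0,-1],"jaw": 0},
  {"translation": [0,0,0],"dr": [0,0,-1],"jaw": 0},
  {"translation": [0,0,0],"dr": [0,0,-1],"jaw": 0},
  {"translation": [0,0,0],"dr": [0,0,-1],"jaw": 0},
  {"translation": [0,0,0],"dr": [0,0,-1],"jaw": 0},
  {"translation": [0,0,0],"dr": [0,0,-1],"jaw": 0},
])

```text
time_s: 0.82
position: [0.16, -0.6038, 0.2301]
tcp_rot: [[0.452, 0.892, -0.0], [0.892, -0.452, 0.001], [0.001, -0.0, -1.0]]
force: [-0.2, 0.3, -0.2]
opening: 0.999
```

```bash
cat >> h.py <<'E'
def plan(tx,ty,tz,yang,st=None):
    """shift (units of 25mm) needed in the tool's present axes, and turn about tool z (units of 6deg); yang = wanted tool-y angle"""
    st=st or read_state();R=np.array(st["tcp_rot"]);d=np.array([tx,ty,tz])-st["position"]
    ca=np.degrees(np.arctan2(R[1,1],R[0,1]));dy=(yang-ca+180)%360-180
    print("t",st["time_s"],"pos",np.round(st["position"],4),"yang",round(ca,2),"tilt",np.round(R[:2,2],4),"F",np.round(st["force"],2),"M",np.round(st["moment"],2),"open",round(st["opening"],3))
    print("shift units now",np.round(R.T@d/.025,3),"turn units",round(-dy/6,3))
    c,s=np.cos(np.radians(yang)),np.sin(np.radians(yang))
    R2=np.array([[-s,c,0],[c,s,0],[0,0,-1]]); print("shift units after turn",np.round(R2.T@d/.025,3),"j",np.round(st["joint_positions"],1))
E
python3 -c "
from h import *
plan(.604,-.336,.1,22.5)"
```

```text
t 0.8167 pos [ 0.16   -0.6038  0.2301] yang -26.87 tilt [-0.0001  0.0009] F [-0.24  0.29 -0.18] M [ 0.01 -0.09  0.01] open 0.999
shift units now [17.581 11.003  5.214] turn units -8.229
shift units after turn [ 3.101 20.51   5.206] j [-85.4  30.2  82.1  -0.   67.7 -58.5]
```

Call:
arm_command([
  {"translation": [1,0.63,0],"dr": [0,0,0],"jaw": 0},
  {"translation": [1,0.63,0],"dr": [0,0,0],"jaw": 0},
  {"translation": [1,0.63,0],"dr": [0,0,0],"jaw": 0},
  {"translation": [1,0.63,0],"dr": [0,0,0],"jaw": 0},
  {"translation": [1,0.63,0],"dr": [0,0,0],"jaw": 0},
  {"translation": [1,0.63,0],"dr": [0,0,0],"jaw": 0},
  {"translation": [1,0.63,0],"dr": [0,0,0],"jaw": 0},
  {"translation": [1,0.63,0],"dr": [0,0,0],"jaw": 0},
  {"translation": [1,0.63,0],"dr": [0,0,0],"jaw": 0},
  {"translation": [1,0.63,0],"dr": [0,0,0],"jaw": 0},
  {"translation": [1,0.63,0.2],"dr": [0,0,0],"jaw": 0},
  {"translation": [1,0.63,0.5],"dr": [0,0,0],"jaw": 0},
])

```text
time_s: 1.82
position: [0.467, -0.4236, 0.2144]
tcp_rot: [[0.457, 0.89, 0.002], [0.89, -0.457, -0.003], [-0.002, 0.003, -1.0]]
force: [0.4, -0.7, -0.2]
opening: 1.0
```

Call:
arm_command([
  {"translation": [1,0.63,0.5],"dr": [0,0,0],"jaw": 0},
  {"translation": [1,0.63,0.5],"dr": [0,0,0],"jaw": 0},
  {"translation": [1,0.63,0.5],"dr": [0,0,0],"jaw": 0},
  {"translation": [1,0.63,0.5],"dr": [0,0,0],"jaw": 0},
  {"translation": [0,0,0.5],"dr": [0,0,-1],"jaw": 0},
  {"translation": [0,0,0.5],"dr": [0,0,-1],"jaw": 0},
  {"translation": [0,0,0.5],"dr": [0,0,-1],"jaw": 0},
  {"translation": [0,0,0.5],"dr": [0,0,-1],"jaw": 0},
  {"translation": [0,0,0],"dr": [0,0,-1],"jaw": 0},
  {"translation": [0,0,0],"dr": [0,0,-1],"jaw": 0},
  {"translation": [0,0,0],"dr": [0,0,-1],"jaw": 0},
  {"translation": [0,0,0],"dr": [0,0,-1],"jaw": 0},
])

```text
time_s: 2.82
position: [0.5666, -0.3631, 0.1124]
tcp_rot: [[-0.36, 0.933, -0.001], [0.933, 0.36, 0.001], [0.001, -0.001, -1.0]]
force: [0.2, -0.0, -0.5]
opening: 0.997
```

```bash
python3 -c "
from h import *
snap('wrist','w1')
plan(.604,-.336,.1,22.5)"
```

```text
t 2.8667 pos [ 0.5666 -0.3632  0.1125] yang 21.32 tilt [-0.0009  0.0006] F [-0.49  0.41  0.54] M [-0.06 -0.15 -0.05] open 1.001
shift units now [0.469 1.79  0.498] turn units -0.197
shift units after turn [0.432 1.799 0.499] j [-42.2  41.7  80.1  -0.   58.3 -63.5]
```

View pics/w1.png

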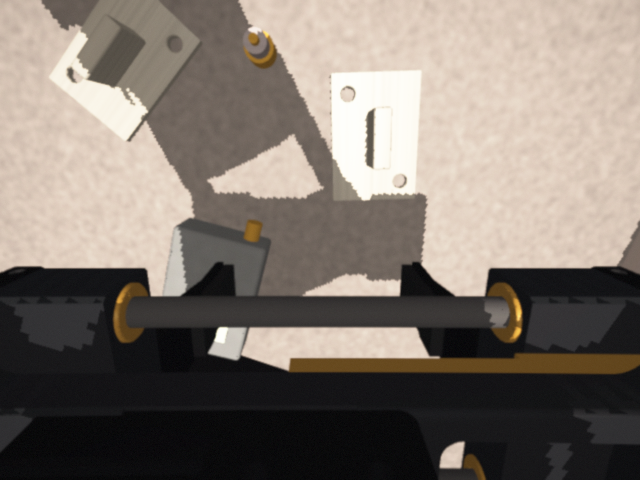

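Call:
arm_command([
  {"translation": [0.2,0.9,0.2],"dr": [0,0,-0.1],"jaw": 0},
  {"translation": [0.2,0.9,0.2],"dr": [0,0,-0.1],"jaw": 0},
  {"translation": [0,0,0],"dr": [0,0,0],"jaw": 0},
  {"translation": [0,0,0],"dr": [0,0,0],"jaw": 0},
])

```text
time_s: 3.2
position: [0.6055, -0.3368, 0.1023]
tcp_rot: [[-0.375, 0.927, -0.001], [0.927, 0.375, 0.001], [0.001, -0.001, -1.0]]
force: [-0.1, 0.2, -0.4]
opening: 1.0
```

```bash
python3 -c "
from h import *
snap('wrist','w2',(200,40,400,240),4)
plan(.604,-.336,.1,22.5)"
```

```text
t 3.25 pos [ 0.605  -0.3374  0.1026] yang 22.01 tilt [-0.0012  0.0003] F [-0.19  0.35 -0.87] M [ 0.01 -0.09  0.  ] open 0.998
shift units now [ 0.067 -0.014  0.102] turn units -0.081
shift units after turn [ 0.068 -0.014  0.102] j [-38.4  43.7  77.1  -0.   59.2 -60.4]
```

View pics/w2.png

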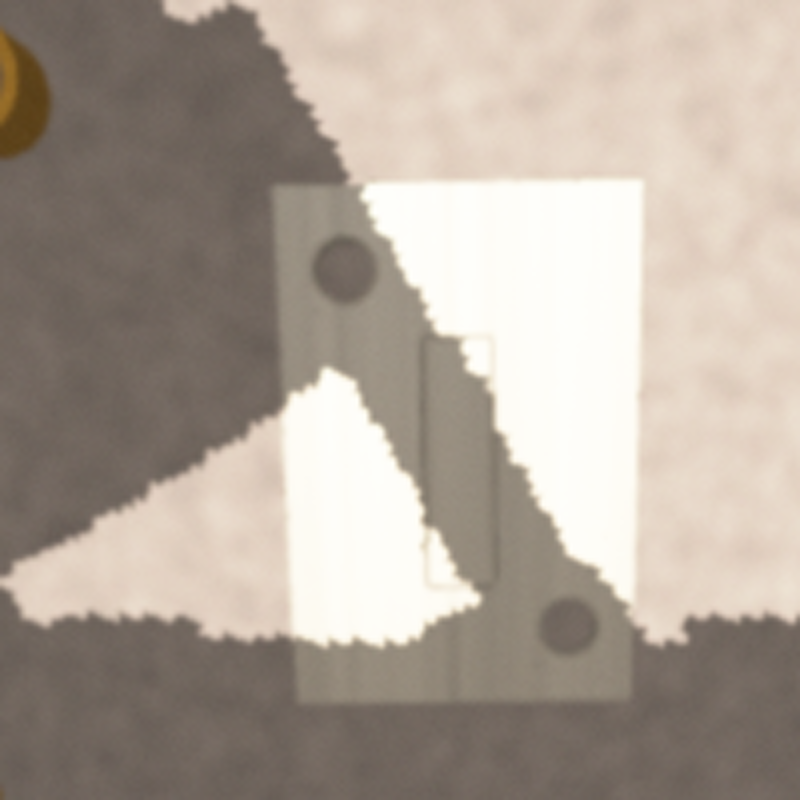

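```bash
python3 - <<'E'
from h import *
np.set_printoptions(precision=4,suppress=True)
st=np.load("w2.npy",allow_pickle=True).item()["st"]
f=lambda q:((q[0]+.5)/4-.5+200,(q[1]+.5)/4-.5+40)
P=lambda q:at("wrist",f(q),.006,st)
h=[P((345,269)),P((568,627))];c=[P(q) for q in [(273,185),(643,179),(633,702),(297,706)]]
print(h,np.mean(h,0),np.linalg.norm(h[0]-h[1]));print(np.mean(c,0),[np.linalg.norm(c[i]-c[i-1]) for i in range(4)])
v=c[0]-c[3]+c[1]-c[2];print("long",np.degrees(np.arctan2(v[1],v[0])));v=c[1]-c[0]+c[2]-c[3];print("short",np.degrees(np.arctan2(v[1],v[0])))
v=h[1]-h[0]; # own hole vec: 
print("hole dir", np.degrees(np.arctan2(v[1],v[0]))-np.degrees(np.arctan2(-64,40)))
R=st["tcp_rot"];print("hole tool",[R.T@(x-st["position"]) for x in h+[np.mean(h,0)]])
E
```

```text
[array([ 0.5506, -0.2576,  0.006 ]), array([ 0.6119, -0.3012,  0.006 ])] [ 0.5813 -0.2794  0.006 ] 0.0752178652524732
[ 0.5816 -0.2797  0.006 ] [np.float64(0.09230386099044688), np.float64(0.0639253651324659), np.float64(0.09246226109478738), np.float64(0.06439406932492947)]
long 112.75073060991677
short 22.848109958863542
hole dir 22.588226918726612
hole tool [array([ 0.0939, -0.0211,  0.0964]), array([0.0305, 0.0194, 0.0963]), array([ 0.0622, -0.0008,  0.0964])]
```

```bash
python3 -c "
from h import *
plan(.5814,-.2795,.018,22.75)"
```

```text
t 3.25 pos [ 0.605  -0.3374  0.1026] yang 22.01 tilt [-0.0012  0.0003] F [-0.19  0.35 -0.87] M [ 0.01 -0.09  0.  ] open 0.998
shift units now [ 2.499e+00 -2.000e-03  3.384e+00] turn units -0.123
shift units after turn [2.501 0.027 3.382] j [-38.4  43.7  77.1  -0.   59.2 -60.4]
```

Call:
arm_command([
  {"translation": [0.8,0,0],"dr": [0,0,-0.12],"jaw": 0},
  {"translation": [0.9,0,0],"dr": [0,0,0],"jaw": 0},
  {"translation": [0.8,0.03,0.4],"dr": [0,0,0],"jaw": 0},
  {"translation": [0,0,0.8],"dr": [0,0,0],"jaw": 0},
  {"translation": [0,0,0.8],"dr": [0,0,0],"jaw": 0},
  {"translation": [0,0,0.6],"dr": [0,0,0],"jaw": 0},
  {"translation": [0,0,0.3],"dr": [0,0,0],"jaw": 0},
  {"translation": [0,0,0],"dr": [0,0,0],"jaw": 0},
  {"translation": [0,0,0],"dr": [0,0,0],"jaw": 0},
])

```text
time_s: 4.0
position: [0.5817, -0.2804, 0.0306]
tcp_rot: [[-0.386, 0.923, -0.0], [0.923, 0.386, 0.0], [0.0, -0.0, -1.0]]
force: [-0.1, 0.0, 0.4]
opening: 0.999
```

```bash
python3 -c "
from h import *
plan(.5814,-.2795,.018,22.75)"
```

```text
t 4.0 pos [ 0.5817 -0.2804  0.0306] yang 22.68 tilt [-0.0002  0.0001] F [-0.15  0.01  0.42] M [ 0.05 -0.1  -0.06] open 0.999
shift units now [0.037 0.005 0.506] turn units -0.012
shift units after turn [0.037 0.005 0.506] j [-35.6  46.6  86.3  -0.   47.1 -58.3]
```

Call:
arm_command([
  {"translation": [0.04,0,0.3],"dr": [0,0,0],"jaw": 0},
  {"translation": [0,0,0.2],"dr": [0,0,0],"jaw": 0},
  {"translation": [0,0,0],"dr": [0,0,0],"jaw": 0},
  {"translation": [0,0,0],"dr": [0,0,0],"jaw": 1},
  {"translation": [0,0,0],"dr": [0,0,0],"jaw": 1},
  {"translation": [0,0,0],"dr": [0,0,0],"jaw": 1},
  {"translation": [0,0,0],"dr": [0,0,0],"jaw": 1},
  {"translation": [0,0,0],"dr": [0,0,0],"jaw": 1},
  {"translation": [0,0,0],"dr": [0,0,0],"jaw": 1},
  {"translation": [0,0,0],"dr": [0,0,0],"jaw": 1},
  {"translation": [0,0,0],"dr": [0,0,0],"jaw": 1},
  {"translation": [0,0,0],"dr": [0,0,0],"jaw": 1},
])

```text
time_s: 5.0
position: [0.5816, -0.2789, 0.0181]
tcp_rot: [[-0.387, 0.922, -0.0], [0.922, 0.387, -0.0], [-0.0, -0.0, -1.0]]
force: [-0.1, 0.9, 0.4]
opening: 0.401
```

```bash
python3 -c "
from h import *
plan(.5814,-.2795,.018,22.75)"
```

```text
t 5.0 pos [ 0.5816 -0.2789  0.0181] yang 22.75 tilt [-0. -0.] F [-0.06  0.93  0.38] M [-0.02 -0.16  0.06] open 0.401
shift units now [-0.02  -0.016  0.002] turn units 0.0
shift units after turn [-0.02  -0.016  0.002] j [-35.5  47.6  86.6  -0.   45.8 -58.3]
```

Still closing.

Call:
arm_command([
  {"translation": [0,0,0],"dr": [0,0,0],"jaw": 1},
  {"translation": [0,0,0],"dr": [0,0,0],"jaw": 1},
  {"translation": [0,0,0],"dr": [0,0,0],"jaw": 1},
  {"translation": [0,0,0],"dr": [0,0,0],"jaw": 1},
  {"translation": [0,0,0],"dr": [0,0,0],"jaw": 1},
  {"translation": [0,0,0],"dr": [0,0,0],"jaw": 1},
])

```text
time_s: 5.5
position: [0.5814, -0.2789, 0.0181]
tcp_rot: [[-0.387, 0.922, -0.0], [0.922, 0.387, 0.0], [0.0, -0.0, -1.0]]
force: [-1.2, -0.4, -0.5]
opening: 0.139
```

```bash
python3 -c "
from h import *
plan(.5814,-.2795,.018,22.75)"
```

```text
t 5.5 pos [ 0.5814 -0.2789  0.0181] yang 22.75 tilt [-0.0004  0.0001] F [-1.19 -0.41 -0.47] M [-0.01  0.    0.05] open 0.139
shift units now [-0.022 -0.008  0.002] turn units 0.0
shift units after turn [-0.022 -0.008  0.002] j [-35.5  47.6  86.6  -0.   45.8 -58.3]
```

Call:
arm_command([
  {"translation": [0,0,-0.2],"dr": [0,0,0],"jaw": 1},
  {"translation": [0,0,-0.5],"dr": [0,0,0],"jaw": 1},
  {"translation": [0,0,-0.8],"dr": [0,0,0],"jaw": 1},
  {"translation": [0,0,-0.9],"dr": [0,0,0],"jaw": 1},
  {"translation": [0,0,-0.9],"dr": [0,0,0],"jaw": 1},
  {"translation": [0,0,-0.9],"dr": [0,0,0],"jaw": 1},
  {"translation": [0,0,-0.9],"dr": [0,0,0],"jaw": 1},
  {"translation": [0,0,-0.9],"dr": [0,0,0],"jaw": 1},
  {"translation": [0,0,-0.7],"dr": [0,0,0],"jaw": 1},
  {"translation": [0,0,-0.2],"dr": [0,0,0],"jaw": 1},
  {"translation": [0,0,0],"dr": [0,0,0],"jaw": 1},
])

```text
time_s: 6.42
position: [0.5826, -0.2794, 0.1932]
tcp_rot: [[-0.387, 0.922, 0.004], [0.922, 0.387, -0.003], [-0.004, 0.003, -1.0]]
force: [0.3, 0.2, -1.7]
opening: 0.136
```

```bash
python3 -c "
from h import *
plan(.59,-.097,.185,-18.5)"
```

```text
t 6.4167 pos [ 0.5826 -0.2794  0.1932] yang 22.75 tilt [ 0.004  -0.0027] F [ 0.29  0.2  -1.7 ] M [-0.07 -0.12 -0.  ] open 0.136
shift units now [6.616 3.096 0.308] turn units 6.876
shift units after turn [ 7.015 -2.033  0.327] j [-35.5  34.1  81.2   0.   64.4 -58.3]
```

Call:
arm_command([
  {"translation": [0,0,0],"dr": [0,0,0.9],"jaw": 1},
  {"translation": [0,0,0],"dr": [0,0,1],"jaw": 1},
  {"translation": [0,0,0],"dr": [0,0,1],"jaw": 1},
  {"translation": [0,0,0],"dr": [0,0,1],"jaw": 1},
  {"translation": [0,0,0],"dr": [0,0,1],"jaw": 1},
  {"translation": [0,0,0],"dr": [0,0,1],"jaw": 1},
  {"translation": [0,0,0],"dr": [0,0,0.98],"jaw": 1},
])

```text
time_s: 7.0
position: [0.5805, -0.2781, 0.1887]
tcp_rot: [[0.323, 0.946, -0.003], [0.946, -0.323, 0.002], [0.001, -0.004, -1.0]]
force: [0.2, 0.3, -2.1]
opening: 0.134
```

Call:
arm_command([
  {"translation": [0.6,-0.2,0],"dr": [0,0,0],"jaw": 1},
  {"translation": [0.8,-0.23,0],"dr": [0,0,0],"jaw": 1},
  {"translation": [0.8,-0.23,0],"dr": [0,0,0],"jaw": 1},
  {"translation": [0.8,-0.23,0],"dr": [0,0,0],"jaw": 1},
  {"translation": [0.8,-0.23,0],"dr": [0,0,0],"jaw": 1},
  {"translation": [0.8,-0.23,0],"dr": [0,0,0],"jaw": 1},
  {"translation": [0.8,-0.23,0],"dr": [0,0,0],"jaw": 1},
  {"translation": [0.8,-0.23,0],"dr": [0,0,0],"jaw": 1},
  {"translation": [0.6,-0.2,0.4],"dr": [0,0,0],"jaw": 1},
  {"translation": [0.2,0,0.4],"dr": [0,0,0],"jaw": 1},
  {"translation": [0,0,0.2],"dr": [0,0,0],"jaw": 1},
  {"translation": [0,0,0],"dr": [0,0,0],"jaw": 1},
])

```text
time_s: 8.0
position: [0.5881, -0.0964, 0.1633]
tcp_rot: [[0.316, 0.949, -0.004], [0.949, -0.316, 0.001], [-0.0, -0.004, -1.0]]
force: [0.6, -0.6, -1.3]
opening: 0.134
```

```bash
python3 -c "
from h import *
plan(.59,-.097,.165,-18.5)
snap('wrist','w3')
"
```

```text
t 8.0 pos [ 0.5881 -0.0964  0.1633] yang -18.43 tilt [-0.0043  0.0011] F [ 0.59 -0.64 -1.31] M [-0.04 -0.11 -0.06] open 0.134
shift units now [ 0.     0.079 -0.067] turn units 0.012
shift units after turn [ 0.     0.08  -0.067] j [-20.   32.8  89.8  -0.   57.6  -1.6]
```

View pics/w3.png

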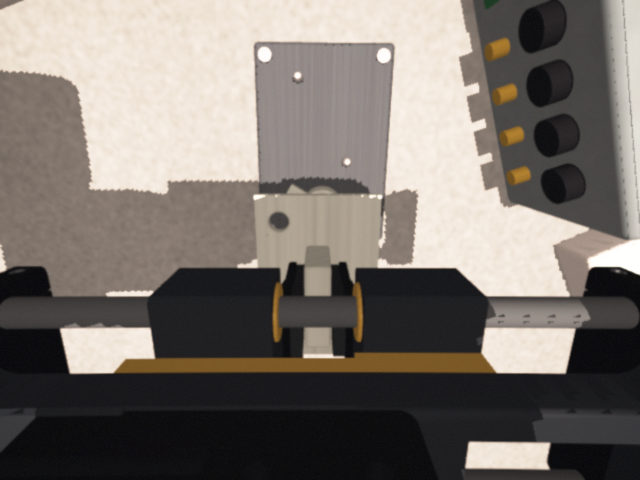

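```bash
python3 -c "
from h import *
p=cv2.imread('pics/w3.png')
cv2.imwrite('pics/w3a.png',cv2.resize(p[30:240,240:400],None,fx=5,fy=5,interpolation=cv2.INTER_CUBIC)[:600])
cv2.imwrite('pics/w3b.png',cv2.resize(p[130:250,240:400],None,fx=5,fy=5,interpolation=cv2.INTER_CUBIC))
"
```

```text
(no output)
```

View pics/w3a.png

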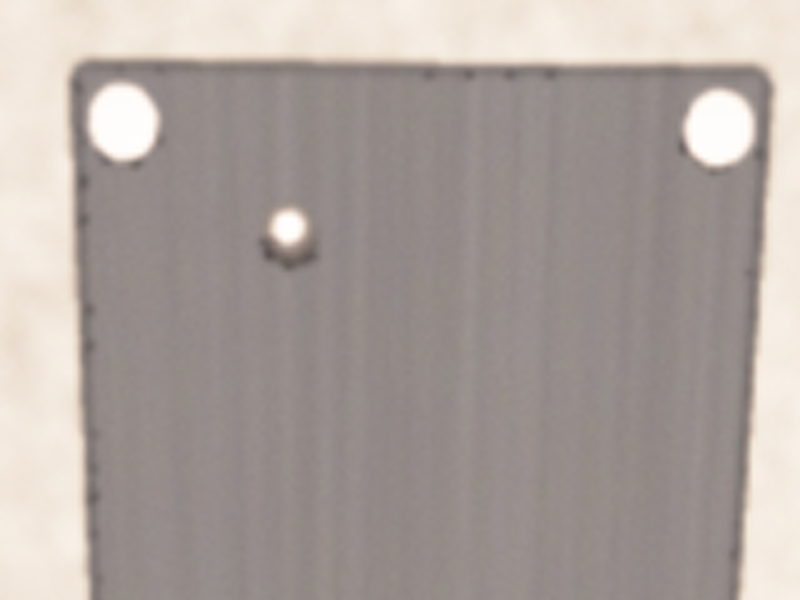

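View pics/w3b.png

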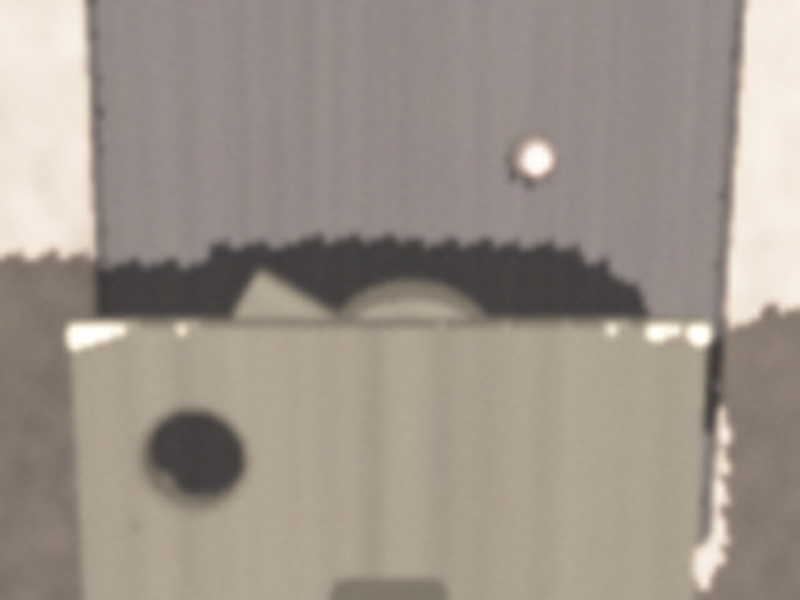

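```bash
python3 - <<'E'
from h import *
np.set_printoptions(precision=4,suppress=True)
st=np.load("w3.npy",allow_pickle=True).item()["st"]
fa=lambda q:((q[0]+.5)/5-.5+240,(q[1]+.5)/5-.5+30)
fb=lambda q:((q[0]+.5)/5-.5+240,(q[1]+.5)/5-.5+130)
p2=at("wrist",fa((288,228)),.041,st);p1=at("wrist",fb((536,157)),.041,st)
print("pins",p1,p2,np.linalg.norm(p1-p2))
v=p2-p1;yaw=np.arctan2(v[1],v[0])-np.arctan2(64,-40);print("yaw pins",np.degrees(yaw))
# base-derived
b2=at("wrist",fa((290,243)),.030,st);print("p2 base approx",b2)
R=np.array(st["tcp_rot"]);pos=np.array(st["position"])
# feet/corner discs: own? screws
s=[at("wrist",fa(q),.03,st) for q in [(123,121),(719,127)]];v=s[1]-s[0];print("screws",s,np.linalg.norm(v),"yaw",np.degrees(np.arctan2(v[1],v[0])))
e=[at("wrist",q,.03,st) for q in [fa((88,470)),fa((750,345)),fb((95,200)),fb((736,200))]]
top=pos+R@np.array([0,0,.0121])
o,d=ray("wrist",fb((195,458)),st);n=R[:,2];X=o+d*((top-o)@n)/(d@n);print("hole in tool",R.T@(X-pos),"expect (+.032-.0005,-.020)")
c=[]
for q in [(66,322),(712,322)]:
    o,d=ray("wrist",fb(q),st);X=o+d*((top-o)@n)/(d@n);c.append(R.T@(X-pos))
print("plate edge corners tool",c)
seat=(p1+p2)/2;print("seat",seat)
t=np.load("w3.npy",allow_pickle=True).item()["d"]
for q in [(300,130),(330,110),(318,215)]:
    print(q,t[q[1],q[0]])
E
```

```text
pins [ 0.6284 -0.0512  0.041 ] [0.6113 0.0214 0.041 ] 0.07464123070794243
yaw pins -18.83148188149558
p2 base approx [0.6109 0.0212 0.03  ]
screws [array([0.5921, 0.0457, 0.03  ]), array([0.6793, 0.0156, 0.03  ])] 0.09228612427442451 yaw -19.00139369157719
hole in tool [ 0.0326 -0.0192  0.0121] expect (+.032-.0005,-.020)
plate edge corners tool [array([ 0.0466, -0.0316,  0.0121]), array([0.0466, 0.0328, 0.0121])]
seat [ 0.6198 -0.0149  0.041 ]
(300, 130) 0.27592987
(330, 110) 0.27061316
(318, 215) 0.169879
```

```bash
python3 -c "
from h import *
plan(.6189,-.0153,.066,-18.9)
"
```

```text
t 8.05 pos [ 0.5888 -0.0972  0.1642] yang -18.49 tilt [-0.0027  0.0005] F [-0.27  0.89 -0.98] M [ 0.01 -0.04  0.07] open 0.136
shift units now [3.489 0.114 3.925] turn units 0.068
shift units after turn [3.489 0.079 3.927] j [-20.1  32.8  89.8  -0.   57.6  -1.6]
```

Call:
arm_command([
  {"translation": [0.5,0.1,0],"dr": [0,0,0.07],"jaw": 1},
  {"translation": [0.8,0,0],"dr": [0,0,0],"jaw": 1},
  {"translation": [0.8,0,0],"dr": [0,0,0],"jaw": 1},
  {"translation": [0.8,0,0],"dr": [0,0,0],"jaw": 1},
  {"translation": [0.6,0,0.3],"dr": [0,0,0],"jaw": 1},
  {"translation": [0,0,0.8],"dr": [0,0,0],"jaw": 1},
  {"translation": [0,0,0.9],"dr": [0,0,0],"jaw": 1},
  {"translation": [0,0,0.8],"dr": [0,0,0],"jaw": 1},
  {"translation": [0,0,0.5],"dr": [0,0,0],"jaw": 1},
  {"translation": [0,0,0.3],"dr": [0,0,0],"jaw": 1},
  {"translation": [0,0,0],"dr": [0,0,0],"jaw": 1},
  {"translation": [0,0,0],"dr": [0,0,0],"jaw": 1},
])

```text
time_s: 9.05
position: [0.6206, -0.0155, 0.0756]
tcp_rot: [[0.325, 0.946, 0.0], [0.946, -0.325, -0.0], [-0.0, 0.0, -1.0]]
force: [-0.0, -0.3, -0.6]
opening: 0.137
```

```bash
python3 -c "
from h import *
plan(.6189,-.0153,.066,-18.9)
snap('wrist','w4',(220,170,420,270),4)
"
```

```text
t 9.05 pos [ 0.6206 -0.0155  0.0756] yang -18.98 tilt [ 0.0002 -0.0001] F [-0.02 -0.34 -0.6 ] M [ 0.01 -0.1  -0.02] open 0.137
shift units now [-0.016 -0.066  0.382] turn units -0.013
shift units after turn [-0.016 -0.066  0.382] j [-11.7  41.4  89.4  -0.   49.2   7.3]
```

View pics/w4.png

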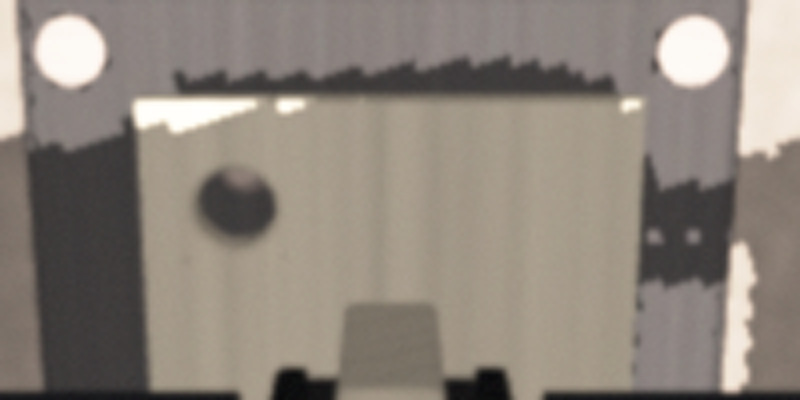

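Call:
arm_command([
  {"translation": [-0.01,-0.06,0.2],"dr": [0,0,0],"jaw": 1},
  {"translation": [0,0,0.2],"dr": [0,0,0],"jaw": 1},
  {"translation": [0,0,0],"dr": [0,0,0],"jaw": 1},
  {"translation": [0,0,0],"dr": [0,0,0],"jaw": 1},
])

```text
time_s: 9.43
position: [0.6185, -0.0146, 0.0655]
tcp_rot: [[0.325, 0.946, -0.0], [0.946, -0.325, 0.0], [-0.0, -0.0, -1.0]]
force: [0.1, -0.3, -0.6]
opening: 0.137
```

```bash
python3 -c "
from h import *
plan(.6189,-.0153,.066,-18.9)
snap('wrist','w5',(250,180,310,240),10)
st=read_state()
Rr=np.array(st['tcp_rot']);p=np.array(st['position'])
print('expect hole top, bottom',proj('wrist',[p+Rr@[.032,-.02,.0121],p+Rr@[.032,-.02,.0181]],st))
print('pin tip',proj('wrist',[[.6113,.0214,.041]],st))
"
```

```text
t 9.4333 pos [ 0.6185 -0.0146  0.0655] yang -18.95 tilt [-0.0003  0.0001] F [ 0.1  -0.31 -0.61] M [-0.   -0.06  0.05] open 0.137
shift units now [-0.02   0.023 -0.019] turn units -0.008
shift units after turn [-0.02   0.023 -0.019] j [-11.7  42.1  89.9   0.   47.9   7.3]
expect hole top, bottom [[277.02284093 222.38801944]
 [278.34365544 219.62130024]]
pin tip [[281.87123433 217.26698926]]
```

View pics/w5.png

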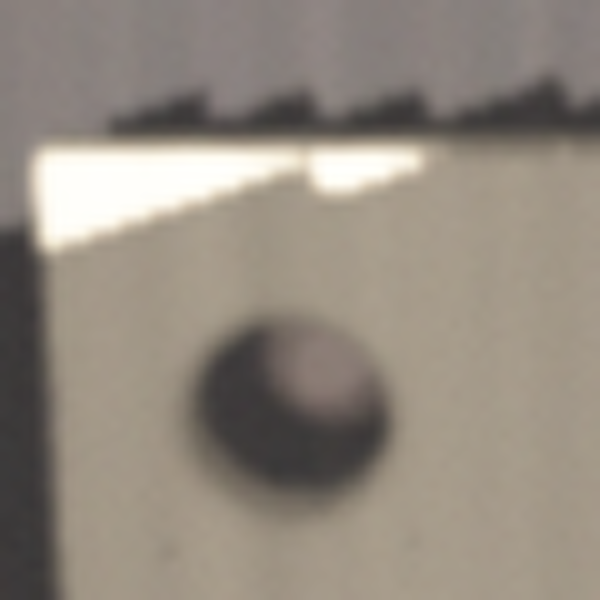

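Call:
arm_command([
  {"translation": [-0.02,0.01,0.1],"dr": [0,0,0],"jaw": 1},
  {"translation": [0,0,0.12],"dr": [0,0,0],"jaw": 1},
  {"translation": [0,0,0.12],"dr": [0,0,0],"jaw": 1},
  {"translation": [0,0,0.06],"dr": [0,0,0],"jaw": 1},
  {"translation": [0,0,0],"dr": [0,0,0],"jaw": 1},
])

```text
time_s: 9.9
position: [0.6184, -0.0152, 0.0549]
tcp_rot: [[0.325, 0.946, -0.001], [0.946, -0.325, 0.0], [-0.0, -0.001, -1.0]]
force: [0.5, -0.1, -1.1]
opening: 0.135
```

Call:
arm_command([
  {"translation": [0,0,0.1],"dr": [0,0,0],"jaw": 1},
  {"translation": [0,0,0.1],"dr": [0,0,0],"jaw": 1},
  {"translation": [0,0,0.06],"dr": [0,0,0],"jaw": 1},
  {"translation": [0,0,0],"dr": [0,0,0],"jaw": 1},
  {"translation": [0,0,0],"dr": [0,0,0],"jaw": 1},
])

```text
time_s: 10.32
position: [0.6187, -0.0153, 0.0489]
tcp_rot: [[0.325, 0.946, -0.0], [0.946, -0.325, 0.0], [-0.0, -0.0, -1.0]]
force: [-0.1, -0.5, -1.2]
opening: 0.137
```

Call:
arm_command([
  {"translation": [0,0,0.04],"dr": [0,0,0],"jaw": 1},
  {"translation": [0,0,0.04],"dr": [0,0,0],"jaw": 1},
  {"translation": [0,0,0],"dr": [0,0,0],"jaw": 1},
])

```text
time_s: 10.57
position: [0.6191, -0.0153, 0.048]
tcp_rot: [[0.325, 0.946, 0.001], [0.946, -0.325, -0.0], [0.0, 0.001, -1.0]]
force: [-0.8, -1.1, 4.7]
opening: 0.134
```

Call:
arm_command([
  {"translation": [0,0,0],"dr": [0,0,0],"jaw": 0},
  {"translation": [0,0,0],"dr": [0,0,0],"jaw": 0},
  {"translation": [0,0,0],"dr": [0,0,0],"jaw": 0},
  {"translation": [0,0,0],"dr": [0,0,0],"jaw": 0},
  {"translation": [0,0,0],"dr": [0,0,0],"jaw": 0},
  {"translation": [0,0,-0.3],"dr": [0,0,0],"jaw": 0},
  {"translation": [0,0,-0.6],"dr": [0,0,0],"jaw": 0},
  {"translation": [0,0,-0.9],"dr": [0,0,0],"jaw": 0},
  {"translation": [0,0,-1],"dr": [0,0,0],"jaw": 0},
  {"translation": [0,0,-1],"dr": [0,0,0],"jaw": 0},
  {"translation": [-0.8,0,-0.8],"dr": [0,0,0],"jaw": 0},
  {"translation": [-0.9,0,0],"dr": [0,0,0],"jaw": 0},
])

```text
time_s: 11.57
position: [0.6082, -0.0554, 0.1673]
tcp_rot: [[0.322, 0.947, 0.01], [0.947, -0.322, -0.002], [0.001, 0.01, -1.0]]
force: [1.0, -0.5, 0.0]
opening: 0.948
```

Call:
arm_command([
  {"translation": [-0.9,0,0],"dr": [0,0,0],"jaw": 0},
  {"translation": [-0.9,0,0],"dr": [0,0,0],"jaw": 0},
  {"translation": [-0.6,0,0],"dr": [0,0,0],"jaw": 0},
  {"translation": [0,0,0],"dr": [0,0,0],"jaw": 0},
  {"translation": [0,0,0],"dr": [0,0,0],"jaw": 0},
])

```text
time_s: 11.98
position: [0.5855, -0.1127, 0.1625]
tcp_rot: [[0.327, 0.945, 0.0], [0.945, -0.327, 0.0], [0.0, 0.0, -1.0]]
force: [0.3, 0.2, 0.4]
opening: 0.997
```

```bash
python3 -c "
from h import *
plan(.6189,-.0153,.066,-18.9)
snap('wrist','w6')
snap('side','s6',(180,150,400,330),3.6)
"
```

```text
t 11.9833 pos [ 0.5855 -0.1127  0.1625] yang -19.06 tilt [0.0005 0.0003] F [0.32 0.19 0.41] M [-0.05 -0.05 -0.05] open 0.997
shift units now [ 4.118 -0.01   3.861] turn units -0.027
shift units after turn [4.120e+00 3.000e-03 3.859e+00] j [-21.6  32.8  90.1   0.   57.1  -2.6]
```

View pics/w6.png

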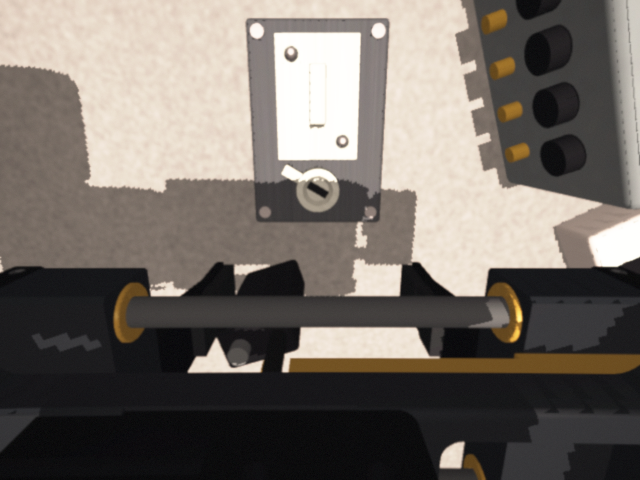

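View pics/s6.png

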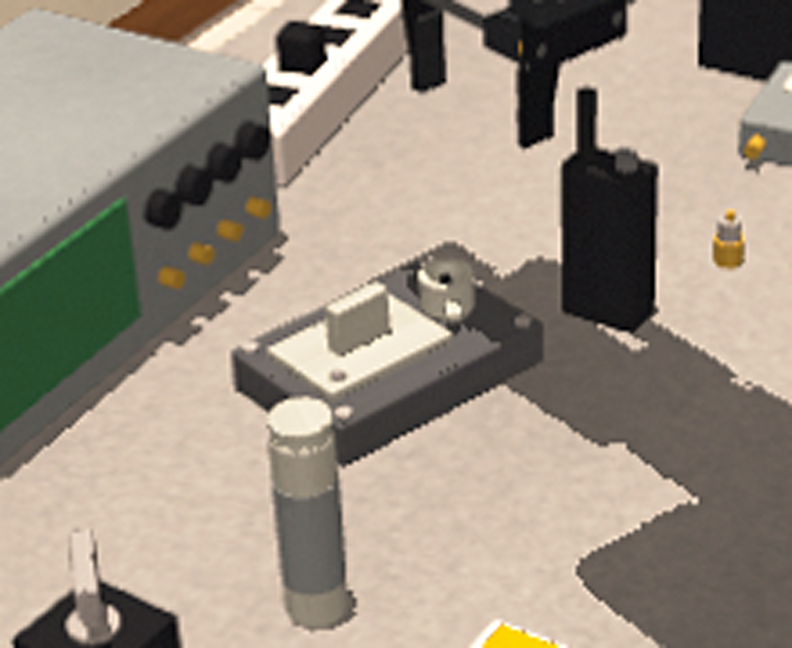

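```bash
python3 -c "
from h import *
print('aerial',at('side',(343,176),.157),at('side',(342.8,193),.112))
p=cv2.imread('pics/w6.png')
cv2.imwrite('pics/w6a.png',cv2.resize(p[150:230,250:390],None,fx=5.5,fy=5.5,interpolation=cv2.INTER_CUBIC))
"
```

```text
aerial [ 0.53919681 -0.16218071  0.157     ] [ 0.54144167 -0.1655962   0.112     ]
```

View pics/w6a.png

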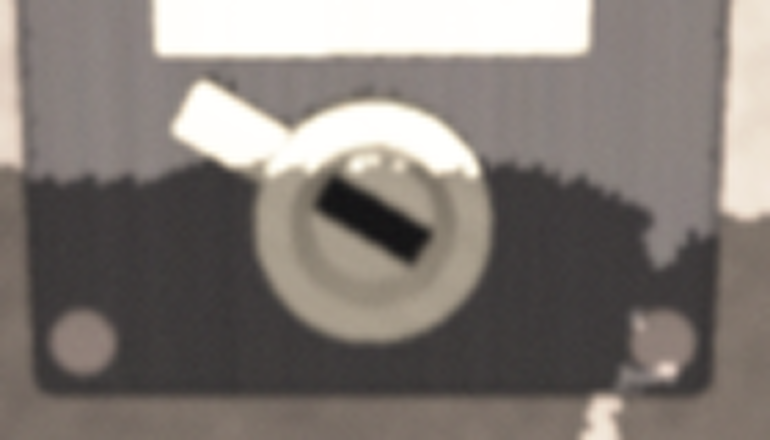

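```bash
python3 - <<'E'
from h import *
np.set_printoptions(precision=4,suppress=True)
D=np.load("w6.npy",allow_pickle=True).item();st=D["st"]
f=lambda q:((q[0]+.5)/5.5-.5+250,(q[1]+.5)/5.5-.5+150)
A=lambda q,z:at("wrist",f(q),z,st)
c=A((374,221),.054);print("lock rim",c)
print("slot centre z.048",A((374,221),.048))
s=[A((325,192),.048),A((425,250),.048)];v=s[0]-s[1];a=np.degrees(np.arctan2(v[1],v[0]));print("slot",s,np.mean(s,0),np.linalg.norm(v),"ang",a)
# finger mid line
m=[A((188,105),.0445),A((275,150),.0445)];v=m[0]-m[1];print("finger ang",np.degrees(np.arctan2(v[1],v[0])), "tip",m[0], "from lock",np.degrees(np.arctan2(*(m[0]-c)[1::-1])),np.linalg.norm((m[0]-c)[:2]))
pl=[A(q,.036) for q in [(155,54),(590,54)]];v=pl[1]-pl[0];print("plate edge",np.linalg.norm(v),np.degrees(np.arctan2(v[1],v[0])))
full=lambda x,y,z:at("wrist",(x,y),z,st)
# aerial from side depth
S=np.load("s6.npy",allow_pickle=True).item()["d"]
m=camera_model("side");P=np.array(m["pose"])
pts=[]
for u in range(330,365):
  for vv in range(168,245):
    d=S[vv,u]
    if d>0:
      n=cv2.undistortPoints(np.array([[[u,vv]]],float),np.array(m["intrinsics"]),np.array([m["k1"],0,0,0])).ravel()
      pts.append(P[:3,3]+P[:3,:3]@np.array([n[0]*d,n[1]*d,d]))
pts=np.array(pts);
q=pts[(pts[:,2]>.12)&(pts[:,0]>.45)&(pts[:,0]<.62)&(pts[:,1]>-.24)&(pts[:,1]<-.1)];print("aerial pts",len(q),q.mean(0),q.min(0),q.max(0))
q=pts[(pts[:,2]>.02)&(pts[:,2]<.108)&(pts[:,0]<.6)&(pts[:,1]>-.22)];print("body",len(q),q.min(0),q.max(0))
# dock frame prediction
E
```

```text
lock rim [ 0.5975 -0.0805  0.054 ]
slot centre z.048 [ 0.5972 -0.0814  0.048 ]
slot [array([ 0.5918, -0.0751,  0.048 ]), array([ 0.6029, -0.0879,  0.048 ])] [ 0.5974 -0.0815  0.048 ] 0.016944110110114846 ang 130.75759626050336
finger ang 133.61350598401782 tip [ 0.5769 -0.057   0.0445] from lock 131.12378077314688 0.031250412053750766
plate edge 0.06492595119719415 -19.05096574937078
aerial pts 175 [ 0.5329 -0.1465  0.1469] [ 0.5049 -0.1696  0.1201] [ 0.5459 -0.1002  0.2065]
body 873 [ 0.4945 -0.1766  0.02  ] [ 0.5505 -0.0934  0.1077]
```

```bash
python3 - <<'E'
from h import *
np.set_printoptions(precision=4,suppress=True)
S=np.load("s6.npy",allow_pickle=True).item()["d"]
m=camera_model("side");P=np.array(m["pose"])
for vv in [178,182,186,190]:
  for u in [340,341,342,343,344,345,346]:
    d=S[vv,u]
    n=cv2.undistortPoints(np.array([[[u,vv]]],float),np.array(m["intrinsics"]),np.array([m["k1"],0,0,0])).ravel()
    print(u,vv,P[:3,3]+P[:3,:3]@np.array([n[0]*d,n[1]*d,d]))
E
```

```text
340 178 [-0.0129  0.9006  0.7918]
341 178 [ 0.5401 -0.1545  0.1555]
342 178 [ 0.5392 -0.1575  0.1542]
343 178 [ 0.537  -0.158   0.1546]
344 178 [ 0.5352 -0.1592  0.1545]
345 178 [ 0.5357 -0.165   0.1516]
346 178 [ 0.6618 -0.4158  0.0016]
340 182 [ 0.5458 -0.1605  0.1412]
341 182 [ 0.5403 -0.1548  0.1454]
342 182 [ 0.5398 -0.1585  0.1437]
343 182 [ 0.5383 -0.1605  0.1431]
344 182 [ 0.5339 -0.1568  0.146 ]
345 182 [ 0.5342 -0.1621  0.1434]
346 182 [ 0.6518 -0.3964  0.0012]
340 186 [ 0.5423 -0.1539  0.1353]
341 186 [ 0.5422 -0.1584  0.1332]
342 186 [ 0.5405 -0.1599  0.1328]
343 186 [ 0.5364 -0.1568  0.1354]
344 186 [ 0.5344 -0.1578  0.1354]
345 186 [ 0.536  -0.1657  0.1311]
346 186 [ 0.6384 -0.3703  0.0051]
340 190 [ 0.5451 -0.1592  0.1219]
341 190 [ 0.543  -0.1599  0.1221]
342 190 [ 0.5384 -0.1558  0.1253]
343 190 [ 0.5359 -0.1559  0.1259]
344 190 [ 0.5355 -0.1599  0.124 ]
345 190 [ 0.5343 -0.1625  0.123 ]
346 190 [ 0.632  -0.3579  0.0009]
```

```bash
python3 -c "
from h import *
plan(.634,.224,.18,41.7)
"
```

```text
t 12.0833 pos [ 0.5857 -0.1115  0.1622] yang -18.94 tilt [0.0002 0.0005] F [-0.12  0.32  0.19] M [-0.04 -0.07 -0.01] open 1.002
shift units now [13.321 -2.528 -0.703] turn units -10.106
shift units after turn [ 8.735 10.37  -0.71 ] j [-21.5  32.8  90.1   0.   57.1  -2.6]
```

Call:
arm_command([
  {"translation": [0.7,-0.1,-0.4],"dr": [0,0,0],"jaw": 0},
  {"translation": [1,-0.2,-0.3],"dr": [0,0,0],"jaw": 0},
  {"translation": [1,-0.2,0],"dr": [0,0,0],"jaw": 0},
  {"translation": [1,-0.2,0],"dr": [0,0,0],"jaw": 0},
  {"translation": [1,-0.2,0],"dr": [0,0,0],"jaw": 0},
  {"translation": [1,-0.2,0],"dr": [0,0,0],"jaw": 0},
  {"translation": [1,-0.2,0],"dr": [0,0,0],"jaw": 0},
  {"translation": [1,-0.2,0],"dr": [0,0,0],"jaw": 0},
  {"translation": [1,-0.2,0],"dr": [0,0,0],"jaw": 0},
  {"translation": [1,-0.2,0],"dr": [0,0,0],"jaw": 0},
  {"translation": [1,-0.2,0],"dr": [0,0,0],"jaw": 0},
  {"translation": [1,-0.2,0],"dr": [0,0,0],"jaw": 0},
])

```text
time_s: 13.08
position: [0.6257, 0.186, 0.1795]
tcp_rot: [[0.323, 0.946, -0.0], [0.946, -0.323, 0.0], [0.0, -0.0, -1.0]]
force: [1.1, -0.3, -0.2]
opening: 1.001
```

Call:
arm_command([
  {"translation": [1,-0.2,0],"dr": [0,0,0],"jaw": 0},
  {"translation": [0.6,0,0],"dr": [0,0,-1],"jaw": 0},
  {"translation": [0,0,0],"dr": [0,0,-1],"jaw": 0},
  {"translation": [0,0,0],"dr": [0,0,-1],"jaw": 0},
  {"translation": [0,0,0],"dr": [0,0,-1],"jaw": 0},
  {"translation": [0,0,0],"dr": [0,0,-1],"jaw": 0},
  {"translation": [0,0,0],"dr": [0,0,-1],"jaw": 0},
  {"translation": [0,0,0],"dr": [0,0,-1],"jaw": 0},
  {"translation": [0,0,0],"dr": [0,0,-1],"jaw": 0},
  {"translation": [0,0,0],"dr": [0,0,-1],"jaw": 0},
  {"translation": [0,0,0],"dr": [0,0,-1],"jaw": 0},
  {"translation": [0,0,0],"dr": [0,0,0],"jaw": 0},
])

```text
time_s: 14.08
position: [0.6338, 0.224, 0.1794]
tcp_rot: [[-0.659, 0.752, -0.001], [0.752, 0.659, 0.0], [0.0, -0.0, -1.0]]
force: [0.2, 0.2, -0.1]
opening: 0.999
```

```bash
python3 -c "
from h import *
plan(.634,.224,.18,41.7)
snap('wrist','w7')
"
```

```text
t 14.0833 pos [0.6338 0.224  0.1794] yang 41.25 tilt [-0.0005  0.0002] F [ 0.17  0.22 -0.09] M [-0.04 -0.18 -0.01] open 0.999
shift units now [-0.007  0.005 -0.025] turn units -0.074
shift units after turn [-0.007  0.005 -0.025] j [ 10.   37.1  77.5   0.   65.5 -31.3]
```

View pics/w7.png

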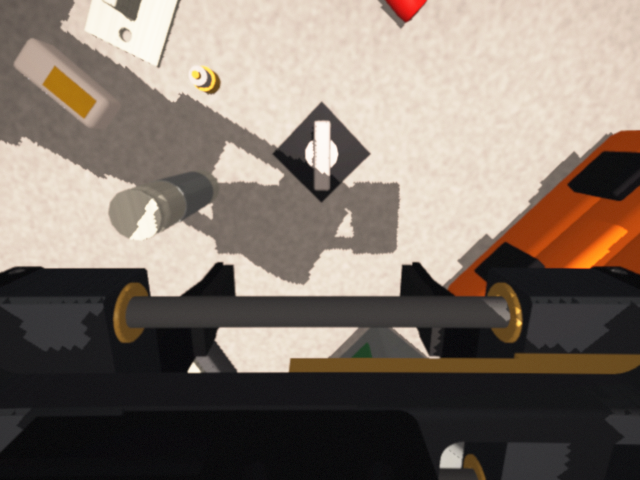

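```bash
python3 -c "
from h import *
p=cv2.imread('pics/w7.png')
cv2.imwrite('pics/w7a.png',cv2.resize(p[95:210,265:380],None,fx=5,fy=5,interpolation=cv2.INTER_CUBIC))
"
```

```text
(no output)
```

View pics/w7a.png

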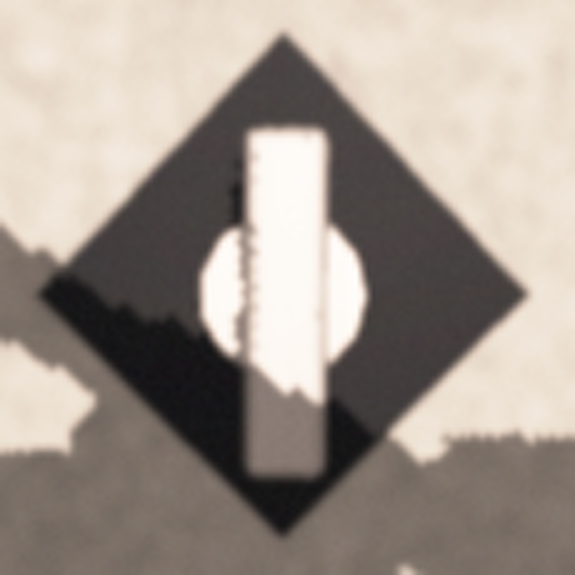

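```bash
python3 - <<'E'
from h import *
np.set_printoptions(precision=4,suppress=True)
st=np.load("w7.npy",allow_pickle=True).item()["st"]
f=lambda q:((q[0]+.5)/5-.5+265,(q[1]+.5)/5-.5+95)
A=lambda q,z:at("wrist",f(q),z,st)
c=[A(q,.085) for q in [(246,128),(327,128),(326,475),(247,475)]]
print(np.mean(c,0),[np.linalg.norm(c[i]-c[i-1]) for i in range(4)]);v=c[0]-c[3]+c[1]-c[2];print("long",np.degrees(np.arctan2(v[1],v[0])))
print("collar",A((283,293),.044));s=[A(q,.04) for q in [(283,32),(527,293),(283,536),(38,293)]];print("stand",np.mean(s,0))
E
```

```text
[0.5974 0.2721 0.085 ] [np.float64(0.04903362914436824), np.float64(0.011414779132475532), np.float64(0.04903251479291717), np.float64(0.01176641500261948)]
long 131.48564234649643
collar [0.5973 0.2722 0.044 ]
stand [0.5974 0.272  0.04  ]
```

```bash
python3 -c "
from h import *
plan(.5971,.2713,.0695,41.5)
"
```

```text
t 14.1333 pos [0.6339 0.2239 0.1794] yang 41.02 tilt [-0.0005  0.0002] F [0.23 0.81 0.38] M [ 0.05 -0.12  0.03] open 0.999
shift units now [2.394 0.136 4.397] turn units -0.08
shift units after turn [2.394 0.155 4.396] j [  9.9  37.1  77.5   0.   65.5 -31.1]
```

Call:
arm_command([
  {"translation": [0.8,0.05,0],"dr": [0,0,-0.08],"jaw": 0},
  {"translation": [0.8,0.05,0],"dr": [0,0,0],"jaw": 0},
  {"translation": [0.8,0.05,0],"dr": [0,0,0],"jaw": 0},
  {"translation": [0,0,0],"dr": [0,-1,0],"jaw": 0},
  {"translation": [0,0,0],"dr": [0,-1,0],"jaw": 0},
  {"translation": [0,0,0],"dr": [0,-1,0],"jaw": 0},
  {"translation": [0,0,0],"dr": [0,0,0],"jaw": 0},
  {"translation": [0,0,0],"dr": [0,0,0],"jaw": 0},
  {"translation": [0,0,0],"dr": [0,0,0],"jaw": 0},
])

```text
time_s: 14.88
position: [0.5979, 0.2704, 0.1797]
tcp_rot: [[-0.63, 0.749, 0.204], [0.713, 0.662, -0.23], [-0.307, 0.001, -0.952]]
force: [0.2, 0.3, 0.0]
opening: 1.0
```

```bash
python3 -c "
from h import *
plan(.5971,.2713,.0695,41.5)
print(np.round(read_state()['tcp_rot'],3))
"
```

```text
t 14.8833 pos [0.5979 0.2704 0.1797] yang 41.49 tilt [ 0.2043 -0.2298] F [0.19 0.29 0.05] M [ 0.15 -0.    0.  ] open 1.0
shift units now [ 1.403e+00 -4.000e-03  4.180e+00] turn units -0.002
shift units after turn [ 0.049 -0.     4.409] j [ 22.2  35.3  84.  -20.4  56.3  -8.6]
[[-0.63   0.749  0.204]
 [ 0.713  0.662 -0.23 ]
 [-0.307  0.001 -0.952]]
```

Call:
arm_command([
  {"translation": [0.1,0,0.3],"dr": [0,0,0],"jaw": 0},
  {"translation": [0.3,0,0.9],"dr": [0,0,0],"jaw": 0},
  {"translation": [0.3,0,0.9],"dr": [0,0,0],"jaw": 0},
  {"translation": [0.3,0,0.9],"dr": [0,0,0],"jaw": 0},
  {"translation": [0.2,0,0.6],"dr": [0,0,0],"jaw": 0},
  {"translation": [0.2,0,0.4],"dr": [0,0,0],"jaw": 0},
  {"translation": [0,0,0.18],"dr": [0,0,0],"jaw": 0},
  {"translation": [0,0,0],"dr": [0,0,0],"jaw": 0},
  {"translation": [0,0,0],"dr": [0,0,0],"jaw": 0},
])

```text
time_s: 15.63
position: [0.5979, 0.2705, 0.0699]
tcp_rot: [[-0.63, 0.749, 0.206], [0.713, 0.662, -0.231], [-0.309, 0.001, -0.951]]
force: [1.1, 0.1, 0.3]
opening: 1.002
```

```bash
python3 -c "
from h import *
plan(.5971,.2713,.0695,41.5)
"
```

```text
t 15.6333 pos [0.5979 0.2705 0.0699] yang 41.47 tilt [ 0.2057 -0.231 ] F [1.09 0.09 0.29] M [ 0.16 -0.05  0.02] open 1.002
shift units now [ 0.047 -0.002  0.001] turn units -0.004
shift units after turn [ 0.044 -0.002  0.015] j [ 22.2  43.9  87.7 -24.4  44.9  -2.4]
```

Call:
arm_command([
  {"translation": [0.04,0,0],"dr": [0,0,0],"jaw": 1},
  {"translation": [0,0,0],"dr": [0,0,0],"jaw": 1},
  {"translation": [0,0,0],"dr": [0,0,0],"jaw": 1},
  {"translation": [0,0,0],"dr": [0,0,0],"jaw": 1},
  {"translation": [0,0,0],"dr": [0,0,0],"jaw": 1},
  {"translation": [0,0,0],"dr": [0,0,0],"jaw": 1},
  {"translation": [0,0,0],"dr": [0,0,0],"jaw": 1},
  {"translation": [0,0,0],"dr": [0,0,0],"jaw": 1},
  {"translation": [0,0,0],"dr": [0,0,0],"jaw": 1},
  {"translation": [0,0,0],"dr": [0,0,0],"jaw": 1},
  {"translation": [0,0,0],"dr": [0,0,0],"jaw": 1},
  {"translation": [0,0,0],"dr": [0,0,0],"jaw": 1},
])

```text
time_s: 16.63
position: [0.5963, 0.2715, 0.069]
tcp_rot: [[-0.631, 0.749, 0.205], [0.712, 0.663, -0.231], [-0.309, -0.0, -0.951]]
force: [0.2, 0.8, 0.6]
opening: 0.171
```

Call:
arm_command([
  {"translation": [0,0,0],"dr": [0,0,0],"jaw": 1},
  {"translation": [0,0,0],"dr": [0,0,0],"jaw": 1},
  {"translation": [0,0,0],"dr": [0,0,0],"jaw": 1},
  {"translation": [0,0,0],"dr": [0,0,0],"jaw": 1},
  {"translation": [0,0,0],"dr": [0,0,0],"jaw": 1},
])

```text
time_s: 17.05
position: [0.5963, 0.2715, 0.069]
tcp_rot: [[-0.631, 0.749, 0.205], [0.712, 0.663, -0.231], [-0.309, -0.0, -0.951]]
force: [0.6, -0.1, -0.7]
opening: 0.135
```

```bash
python3 -c "
from h import *
plan(.5971,.2713,.0695,41.5)
"
```

```text
t 17.05 pos [0.5963 0.2715 0.069 ] yang 41.53 tilt [ 0.2048 -0.2313] F [ 0.63 -0.07 -0.68] M [ 0.25 -0.01  0.03] open 0.135
shift units now [-0.033  0.02  -0.011] turn units 0.005
shift units after turn [-0.028  0.02  -0.021] j [ 22.4  43.9  87.8 -24.4  44.9  -2.2]
```

Call:
arm_command([
  {"translation": [-0.06,0,-0.19],"dr": [0,0,0],"jaw": 1},
  {"translation": [-0.15,0,-0.48],"dr": [0,0,0],"jaw": 1},
  {"translation": [-0.2,0,-0.62],"dr": [0,0,0],"jaw": 1},
  {"translation": [-0.25,0,-0.77],"dr": [0,0,0],"jaw": 1},
  {"translation": [-0.25,0,-0.77],"dr": [0,0,0],"jaw": 1},
  {"translation": [-0.1,0,-0.3],"dr": [0,0,0],"jaw": 1},
  {"translation": [0,0,0],"dr": [0,0,0],"jaw": 1},
  {"translation": [0,0,0],"dr": [0,0,0],"jaw": 1},
])

```text
time_s: 17.72
position: [0.5961, 0.2717, 0.1519]
tcp_rot: [[-0.63, 0.749, 0.206], [0.712, 0.663, -0.231], [-0.309, 0.001, -0.951]]
force: [-0.1, -0.8, -1.2]
opening: 0.134
```

```bash
python3 -c "
from h import *
plan(.5957,-.0807,.152,41.0)
snap('side','s8',(160,230,300,370),5)
"
```

```text
t 17.7167 pos [0.5961 0.2717 0.1519] yang 41.52 tilt [ 0.2057 -0.2308] F [-0.11 -0.81 -1.18] M [0.22 0.04 0.02] open 0.134
shift units now [-10.029  -9.357   3.246] turn units 0.087
shift units after turn [-1.0626e+01 -9.2610e+00 -4.0000e-03] j [ 22.4  37.3  85.4 -21.4  53.2  -6.9]
```

View pics/s8.png

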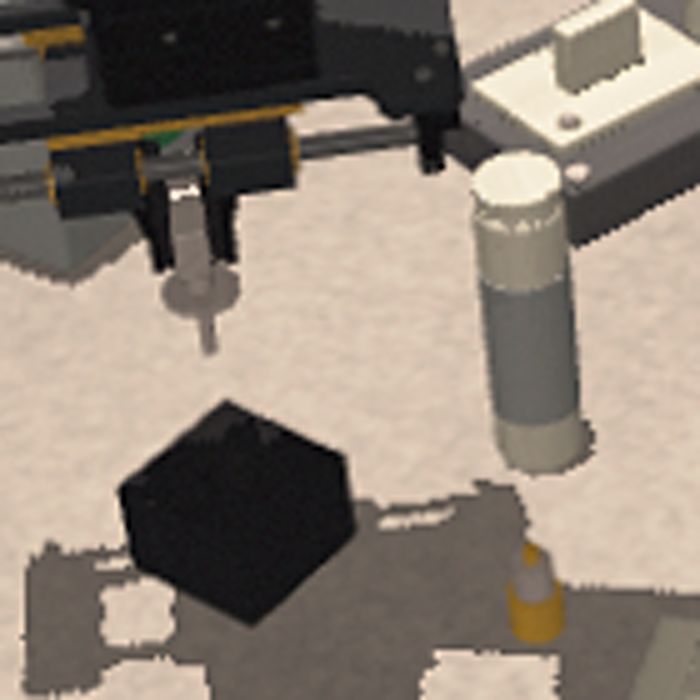

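Call:
arm_command([
  {"translation": [-0.4,-0.37,0.13],"dr": [0,0,0.09],"jaw": 1},
  {"translation": [-0.9,-0.84,0.29],"dr": [0,0,0],"jaw": 1},
  {"translation": [-0.9,-0.84,0.29],"dr": [0,0,0],"jaw": 1},
  {"translation": [-0.9,-0.84,0.29],"dr": [0,0,0],"jaw": 1},
  {"translation": [-0.9,-0.84,0.29],"dr": [0,0,0],"jaw": 1},
  {"translation": [-0.9,-0.84,0.29],"dr": [0,0,0],"jaw": 1},
  {"translation": [-0.9,-0.84,0.29],"dr": [0,0,0],"jaw": 1},
  {"translation": [-0.9,-0.84,0.29],"dr": [0,0,0],"jaw": 1},
  {"translation": [-0.9,-0.84,0.29],"dr": [0,0,0],"jaw": 1},
  {"translation": [-0.9,-0.84,0.29],"dr": [0,0,0],"jaw": 1},
  {"translation": [-0.9,-0.84,0.29],"dr": [0,0,0],"jaw": 1},
  {"translation": [-0.5,-0.47,0.16],"dr": [0,0,0],"jaw": 1},
])

```text
time_s: 18.77
position: [0.591, -0.0801, 0.1499]
tcp_rot: [[-0.622, 0.757, 0.201], [0.72, 0.654, -0.232], [-0.307, 0.0, -0.952]]
force: [0.9, 0.2, -0.8]
opening: 0.137
```

Call:
arm_command([
  {"translation": [0,0,0],"dr": [0,0,0],"jaw": 1},
  {"translation": [0,0,0],"dr": [0,0,0],"jaw": 1},
  {"translation": [0,0,0],"dr": [0,0,0],"jaw": 1},
])

```text
time_s: 19.02
position: [0.5916, -0.076, 0.1503]
tcp_rot: [[-0.624, 0.755, 0.203], [0.719, 0.656, -0.231], [-0.307, 0.002, -0.952]]
force: [0.2, 1.0, -0.4]
opening: 0.134
```

```bash
python3 -c "
from h import *
plan(.5957,-.0807,.112,41.0)
snap('side','s9',(240,130,400,270),5)
snap('wrist','w9')
"
```

```text
t 19.0167 pos [ 0.5916 -0.076   0.1503] yang 40.97 tilt [ 0.2026 -0.2308] F [ 0.22  0.97 -0.38] M [ 0.21  0.02 -0.03] open 0.134
shift units now [0.233 0.    1.534] turn units -0.005
shift units after turn [-0.249  0.003  1.532] j [-12.9  30.9 100.6 -18.2  35.2 -40.1]
```

View pics/s9.png

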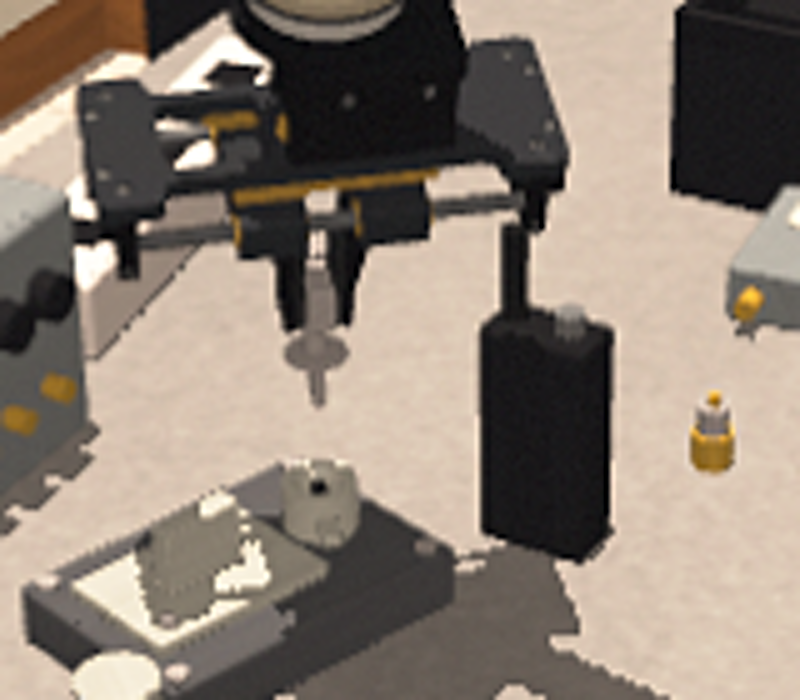

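View pics/w9.png

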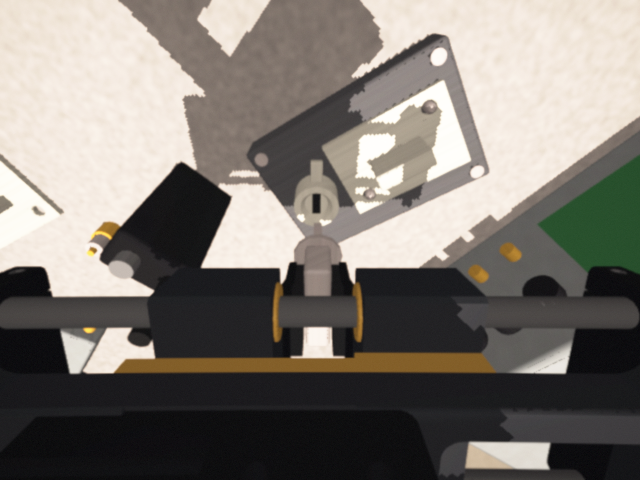

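```bash
python3 - <<'E'
from h import *
np.set_printoptions(precision=4,suppress=True)
st=np.load("w9.npy",allow_pickle=True).item()["st"]
print(proj("wrist",[[.539,-.161,.157],[.539,-.161,.112]],st))
print(proj("side",[[.539,-.161,.157],[.539,-.161,.112]]))
R=np.array(st["tcp_rot"]);p=np.array(st["position"])
T=lambda x:p+R@np.array(x)
print("body corners",proj("wrist",[T([-.0375,-.095,-.062]),T([.0375,-.095,-.062]),T([.0,-.095,-.062]),T([-.0375,.095,-.062])],st))
print("side",proj("side",[T([-.0375,-.095,-.062]),T([.0375,-.095,-.062]),T([-.0375,.095,-.062]),T([0,0,.008])]))
p=cv2.imread('pics/w9.png')
cv2.imwrite('pics/w9a.png',cv2.resize(p[240:400,0:200],None,fx=4,fy=4,interpolation=cv2.INTER_CUBIC))
cv2.imwrite('pics/w9b.png',cv2.resize(p[140:280,260:380],None,fx=4.2,fy=4.2,interpolation=cv2.INTER_CUBIC))
E
```

```text
[[133.9196 339.5985]
 [166.2525 281.8184]]
[[342.8307 176.2444]
 [342.8199 194.1531]]
body corners [[ 38.4363 468.0294]
 [-17.4718 264.0026]
 [ 13.5293 375.0876]
 [589.3824 468.1815]]
side [[343.8989 152.4343]
 [352.1397 177.5124]
 [254.4598 162.1264]
 [302.081  192.9622]]
```

View pics/w9a.png

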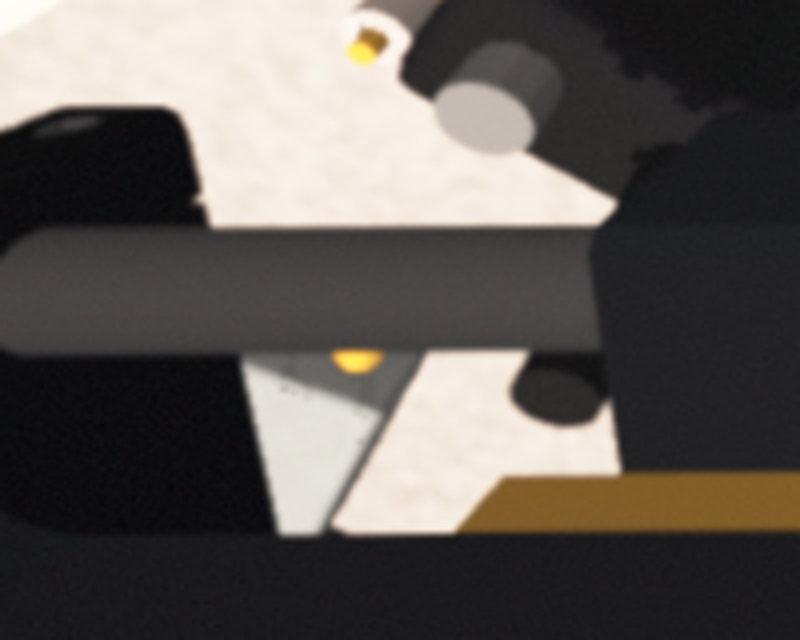

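View pics/w9b.png

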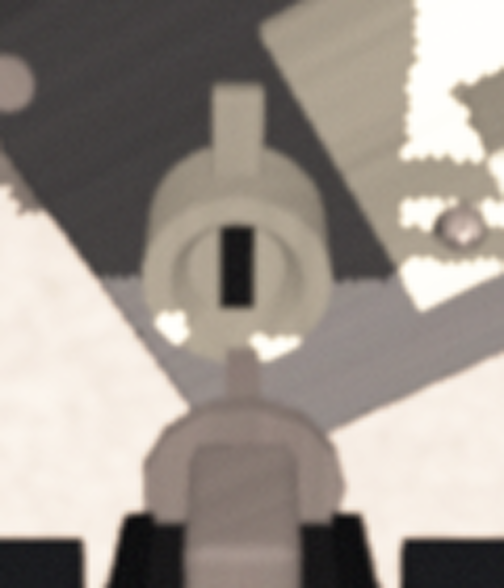

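Call:
arm_command([
  {"translation": [0.06,0,0.3],"dr": [0,0,0],"jaw": 1},
  {"translation": [0.08,0,0.5],"dr": [0,0,0],"jaw": 1},
  {"translation": [0.06,0,0.45],"dr": [0,0,0],"jaw": 1},
  {"translation": [0.03,0,0.28],"dr": [0,0,0],"jaw": 1},
  {"translation": [0,0,0],"dr": [0,0,0],"jaw": 1},
  {"translation": [0,0,0],"dr": [0,0,0],"jaw": 1},
  {"translation": [0,0,0],"dr": [0,0,0],"jaw": 1},
])

```text
time_s: 19.7
position: [0.5971, -0.0808, 0.1131]
tcp_rot: [[-0.624, 0.754, 0.205], [0.718, 0.656, -0.231], [-0.309, 0.003, -0.951]]
force: [-0.8, -0.1, -0.1]
opening: 0.132
```

```bash
python3 -c "
from h import *
plan(.5957,-.0807,.101,41.0)
snap('wrist','w10',(260,160,380,280),5)
snap('side','s10',(240,130,400,270),5)
"
```

```text
t 19.7 pos [ 0.5971 -0.0808  0.1131] yang 41.03 tilt [ 0.2051 -0.2313] F [-0.75 -0.08 -0.1 ] M [0.21 0.02 0.05] open 0.132
shift units now [ 0.188 -0.042  0.45 ] turn units 0.005
shift units after turn [ 0.039 -0.04   0.486] j [-13.2  34.7 101.3 -20.5  30.6 -37.8]
```

View pics/w10.png

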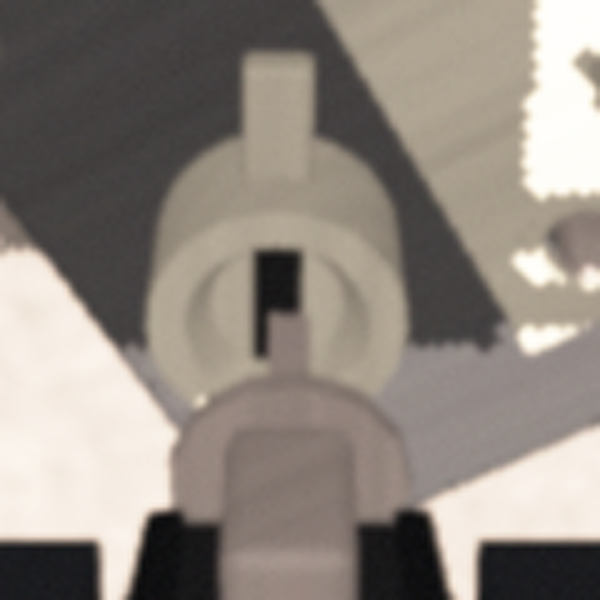

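View pics/s10.png

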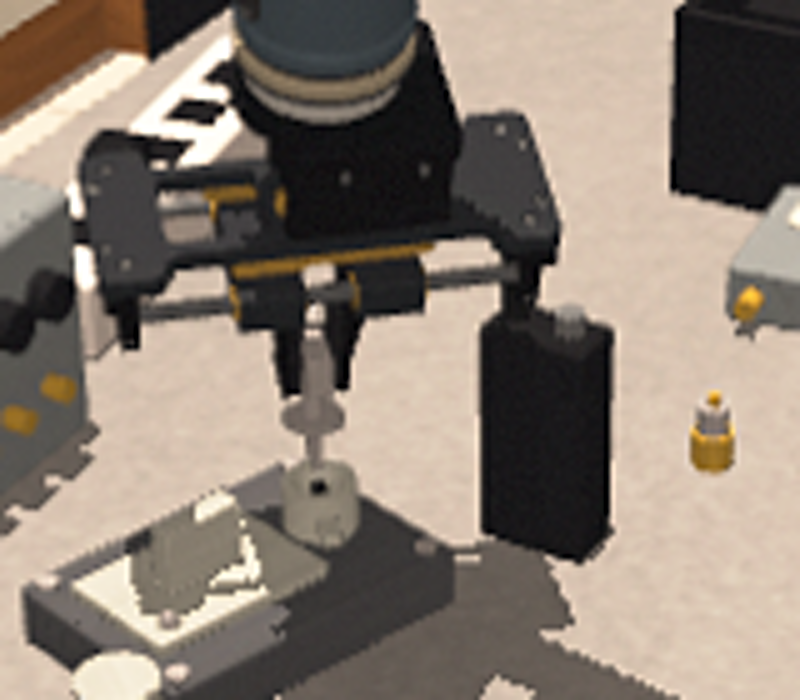

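Call:
arm_command([
  {"translation": [0.04,-0.07,0],"dr": [0,0,0],"jaw": 1},
  {"translation": [0.05,0,0.16],"dr": [0,0,0],"jaw": 1},
  {"translation": [0.05,0,0.15],"dr": [0,0,0],"jaw": 1},
  {"translation": [0.05,0,0.14],"dr": [0,0,0],"jaw": 1},
  {"translation": [0,0,0],"dr": [0,0,0],"jaw": 1},
  {"translation": [0,0,0],"dr": [0,0,0],"jaw": 1},
])

```text
time_s: 20.3
position: [0.5946, -0.0812, 0.1004]
tcp_rot: [[-0.624, 0.755, 0.204], [0.718, 0.656, -0.231], [-0.308, 0.002, -0.951]]
force: [0.3, -0.8, -1.6]
opening: 0.135
```

```bash
python3 -c "
from h import *
plan(.5957,-.0807,.098,41.0)
snap('wrist','w11',(260,160,380,280),5)
"
```

```text
t 20.3 pos [ 0.5946 -0.0812  0.1004] yang 41.01 tilt [ 0.204  -0.2311] F [ 0.28 -0.79 -1.55] M [0.17 0.01 0.02] open 0.135
shift units now [0.017 0.045 0.095] turn units 0.002
shift units after turn [-0.013  0.046  0.095] j [-13.3  35.9 102.  -21.5  29.  -36.6]
```

View pics/w11.png

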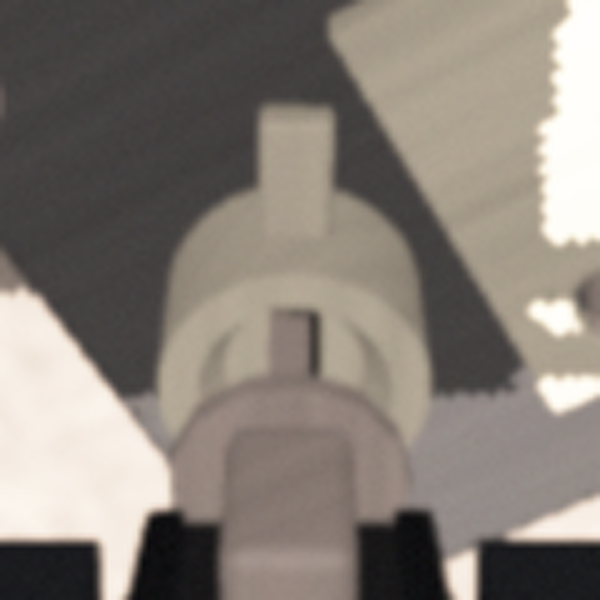

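Call:
arm_command([
  {"translation": [0,0.03,0],"dr": [0,0,0],"jaw": 1},
  {"translation": [0.03,0,0.1],"dr": [0,0,0],"jaw": 1},
  {"translation": [0.03,0,0.1],"dr": [0,0,0],"jaw": 1},
  {"translation": [0.02,0,0.06],"dr": [0,0,0],"jaw": 1},
  {"translation": [0,0,0],"dr": [0,0,0],"jaw": 1},
  {"translation": [0,0,0],"dr": [0,0,0],"jaw": 1},
])

```text
time_s: 20.85
position: [0.5956, -0.0809, 0.094]
tcp_rot: [[-0.623, 0.755, 0.205], [0.718, 0.656, -0.231], [-0.309, 0.003, -0.951]]
force: [-0.1, 0.1, -1.1]
opening: 0.133
```

```bash
python3 -c "
from h import *
plan(.5957,-.0807,.083,41.0)
snap('wrist','w12',(260,160,380,280),5)
"
```

```text
t 20.85 pos [ 0.5956 -0.0809  0.094 ] yang 41.01 tilt [ 0.2048 -0.2313] F [-0.15  0.07 -1.14] M [ 0.13 -0.05 -0.01] open 0.133
shift units now [0.138 0.006 0.417] turn units 0.002
shift units after turn [0.003 0.007 0.439] j [-13.3  36.6 102.1 -22.1  28.2 -35.9]
```

View pics/w12.png

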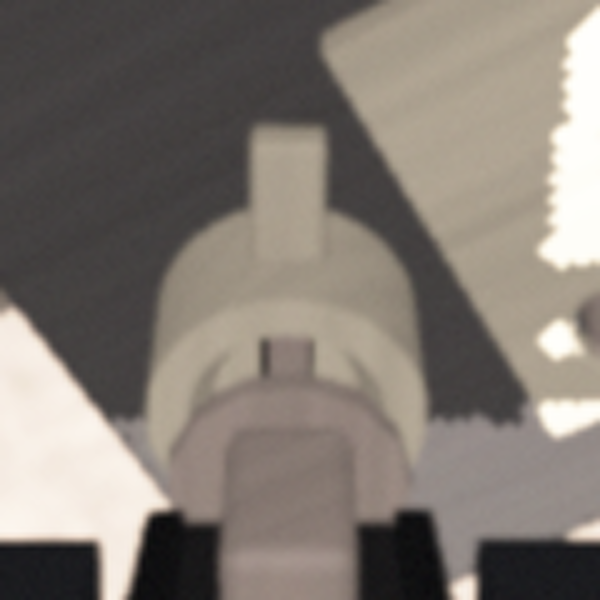

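Call:
arm_command([
  {"translation": [0.03,0,0.1],"dr": [0,0,0],"jaw": 1},
  {"translation": [0.04,0,0.12],"dr": [0,0,0],"jaw": 1},
  {"translation": [0.03,0,0.1],"dr": [0,0,0],"jaw": 1},
  {"translation": [0.02,0,0.06],"dr": [0,0,0],"jaw": 1},
  {"translation": [0,0,0],"dr": [0,0,0],"jaw": 1},
  {"translation": [0,0,0],"dr": [0,0,0],"jaw": 1},
])

```text
time_s: 21.4
position: [0.5956, -0.0809, 0.0839]
tcp_rot: [[-0.624, 0.755, 0.205], [0.718, 0.656, -0.231], [-0.309, 0.003, -0.951]]
force: [0.4, -1.1, -1.1]
opening: 0.136
```

```bash
python3 -c "
from h import *
plan(.5957,-.0807,.083,41.0)
snap('side','s12',(240,130,400,270),5)
"
```

```text
t 21.4 pos [ 0.5956 -0.0809  0.0839] yang 41.01 tilt [ 0.2046 -0.2313] F [ 0.39 -1.08 -1.09] M [ 0.1   0.02 -0.  ] open 0.136
shift units now [0.014 0.008 0.034] turn units 0.002
shift units after turn [0.003 0.008 0.037] j [-13.3  37.6 102.4 -23.   27.1 -34.9]
```

View pics/s12.png

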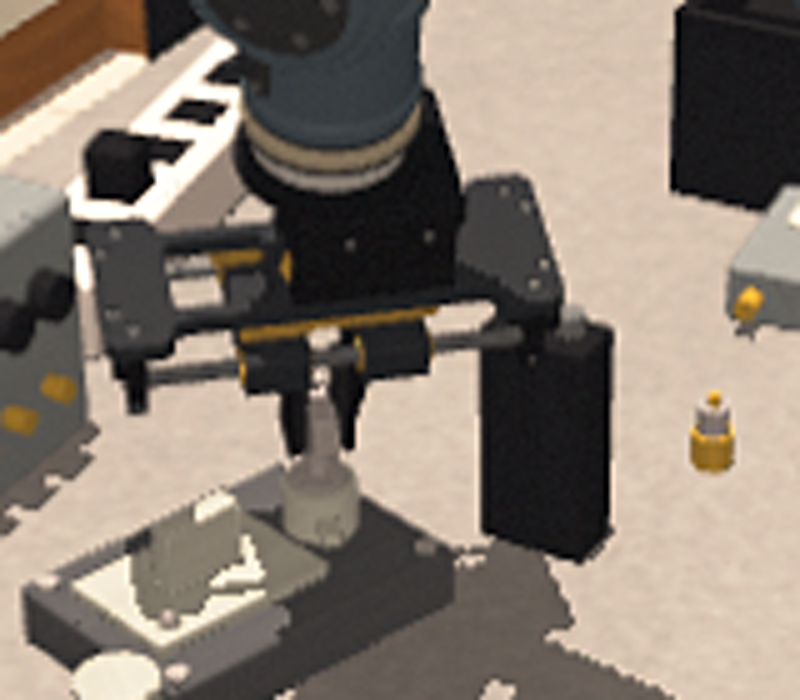

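Call:
arm_command([
  {"translation": [0.015,0,0.05],"dr": [0,0,0],"jaw": 1},
  {"translation": [0,0,0],"dr": [0,0,0],"jaw": 1},
  {"translation": [0,0,0],"dr": [0,0,0],"jaw": 1},
])

```text
time_s: 21.7
position: [0.5956, -0.0809, 0.0829]
tcp_rot: [[-0.623, 0.755, 0.205], [0.718, 0.656, -0.231], [-0.309, 0.003, -0.951]]
force: [-1.0, -1.4, -1.4]
opening: 0.141
```

Call:
arm_command([
  {"translation": [0,0,0],"dr": [0.15,0,0.47],"jaw": 1},
  {"translation": [0,0,0],"dr": [0.2,0,0.62],"jaw": 1},
  {"translation": [0,0,0],"dr": [0.2,0,0.62],"jaw": 1},
  {"translation": [0,0,0],"dr": [0.2,0,0.62],"jaw": 1},
  {"translation": [0,0,0],"dr": [0,0,0],"jaw": 1},
])

```text
time_s: 22.12
position: [0.5957, -0.081, 0.0829]
tcp_rot: [[-0.421, 0.896, 0.139], [0.853, 0.443, -0.276], [-0.309, 0.002, -0.951]]
force: [-0.6, -1.7, 0.2]
opening: 0.136
```

```bash
python3 -c "
from h import *
plan(.5957,-.0807,.083,-19)
R=np.array(read_state()['tcp_rot']);print('down in tool',R.T@[0,0,-1])
"
```

```text
t 22.1167 pos [ 0.5957 -0.081   0.0829] yang 26.32 tilt [ 0.1386 -0.2757] F [-0.58 -1.66  0.22] M [-0.14  0.12 -0.02] open 0.136
shift units now [ 0.007  0.005 -0.007] turn units 7.553
shift units after turn [ 0.01  -0.003 -0.004] j [-11.4  38.6  99.5 -26.2  33.3 -16.8]
down in tool [ 0.30856541 -0.00214292  0.95120071]
```

Call:
arm_command([
  {"translation": [0,0,0],"dr": [0.25,0,0.76],"jaw": 1},
  {"translation": [0,0,0],"dr": [0.25,0,0.76],"jaw": 1},
  {"translation": [0,0,0],"dr": [0.25,0,0.76],"jaw": 1},
  {"translation": [0,0,0],"dr": [0.25,0,0.76],"jaw": 1},
  {"translation": [0,0,0],"dr": [0.25,0,0.76],"jaw": 1},
  {"translation": [0,0,0],"dr": [0.25,0,0.76],"jaw": 1},
  {"translation": [0,0,0],"dr": [0.25,0,0.76],"jaw": 1},
  {"translation": [0,0,0],"dr": [0.25,0,0.76],"jaw": 1},
  {"translation": [0,0,0],"dr": [0,0,0],"jaw": 1},
  {"translation": [0,0,0],"dr": [0,0,0],"jaw": 1},
])

```text
time_s: 22.95
position: [0.5962, -0.0809, 0.0829]
tcp_rot: [[0.196, 0.979, -0.062], [0.931, -0.206, -0.3], [-0.307, 0.001, -0.952]]
force: [1.0, -0.7, -0.9]
opening: 0.132
```

```bash
python3 -c "
from h import *
plan(.5957,-.0807,.083,-19)
snap('wrist','w13',(260,140,380,280),4.2)
"
```

```text
t 22.95 pos [ 0.5962 -0.0809  0.0829] yang -11.88 tilt [-0.0621 -0.3002] F [ 0.95 -0.67 -0.91] M [ 0.08 -0.32  0.1 ] open 0.132
shift units now [ 0.004 -0.023 -0.004] turn units 1.187
shift units after turn [ 0.002 -0.023 -0.002] j [ -9.6  41.7  90.5 -23.3  50.9  17.5]
```

View pics/w13.png

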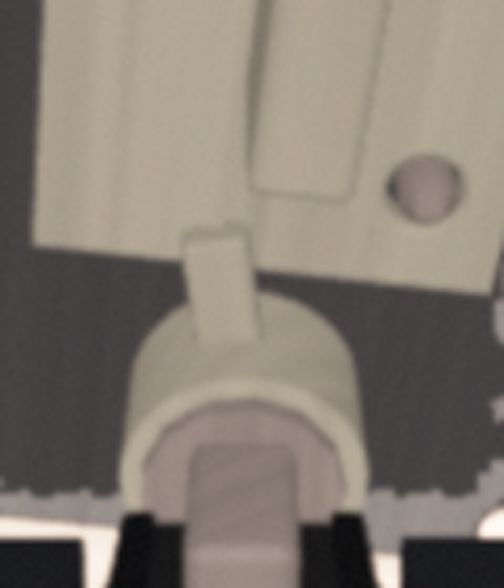

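Call:
arm_command([
  {"translation": [0,-0.01,0],"dr": [0.16,0,0.5],"jaw": 1},
  {"translation": [0,0,0],"dr": [0.16,0,0.5],"jaw": 1},
  {"translation": [0,0,0],"dr": [0.16,0,0.5],"jaw": 1},
  {"translation": [0,0,0],"dr": [0,0,0],"jaw": 1},
  {"translation": [0,0,0],"dr": [0,0,0],"jaw": 1},
])

```text
time_s: 23.42
position: [0.5962, -0.0809, 0.083]
tcp_rot: [[0.347, 0.931, -0.109], [0.886, -0.364, -0.286], [-0.306, 0.002, -0.952]]
force: [2.0, -0.2, -2.5]
opening: 0.142
```

```bash
python3 -c "
from h import *
plan(.5957,-.0807,.083,-19)
snap('wrist','w14',(260,140,380,280),4.2)
"
```

```text
t 23.4167 pos [ 0.5962 -0.0809  0.083 ] yang -21.34 tilt [-0.1094 -0.286 ] F [ 2.   -0.19 -2.51] M [ 0.11 -0.63  0.22] open 0.142
shift units now [ 0.001 -0.023 -0.002] turn units -0.391
shift units after turn [ 0.002 -0.023 -0.002] j [ -9.8  42.4  88.3 -21.6  54.8  25. ]
```

View pics/w14.png

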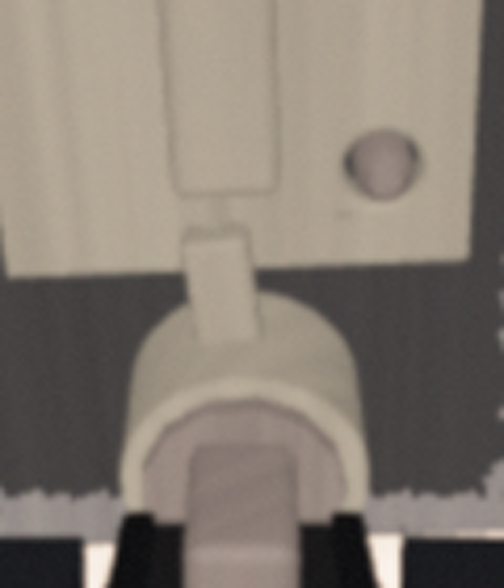

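Call:
arm_command([
  {"translation": [0,0,0],"dr": [0.1,0,0.3],"jaw": 1},
  {"translation": [0,0,0],"dr": [0.1,0,0.3],"jaw": 1},
  {"translation": [0,0,0],"dr": [0,0,0],"jaw": 1},
  {"translation": [0,0,0],"dr": [0,0,0],"jaw": 1},
])

```text
time_s: 23.8
position: [0.5962, -0.0809, 0.083]
tcp_rot: [[0.405, 0.905, -0.129], [0.861, -0.425, -0.278], [-0.306, 0.002, -0.952]]
force: [2.4, -1.6, -1.7]
opening: 0.137
```

```bash
python3 -c "
from h import *
plan(.5957,-.0807,.083,-19)
snap('wrist','w15',(260,140,380,280),4.2)
"
```

```text
t 23.8 pos [ 0.5962 -0.0809  0.083 ] yang -25.18 tilt [-0.1289 -0.2778] F [ 2.37 -1.63 -1.74] M [ 0.05 -0.82  0.24] open 0.137
shift units now [-0.002 -0.023 -0.   ] turn units -1.03
shift units after turn [ 0.001 -0.023 -0.001] j [ -9.9  42.7  87.4 -20.8  56.4  27.9]
```

View pics/w15.png

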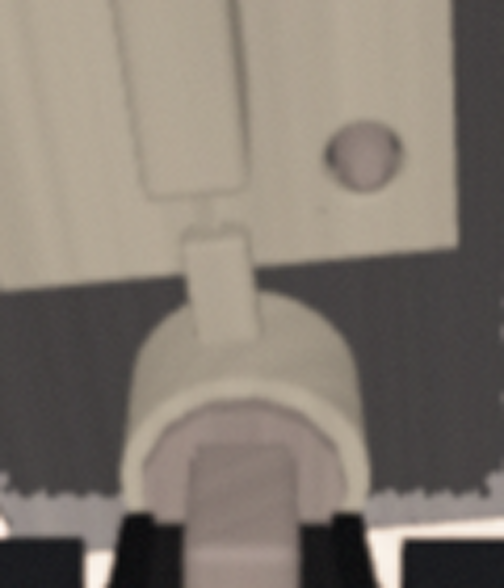

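```bash
python3 - <<'E'
from h import *
for w,fp,pe,rib in [("w14",[(218,237),(232,340)],[(8,277),(470,260)],[(168,60),(176,180)]),("w15",[(216,237),(229,340)],[(0,292),(457,246)],None)]:
    st=np.load(w+".npy",allow_pickle=True).item()["st"]
    f=lambda q:((q[0]+.5)/4.2-.5+260,(q[1]+.5)/4.2-.5+140)
    a=[at("wrist",f(q),.0445,st) for q in fp];v=a[0]-a[1];fa=np.degrees(np.arctan2(v[1],v[0]))
    b=[at("wrist",f(q),.036,st) for q in pe];v=b[1]-b[0];ea=np.degrees(np.arctan2(v[1],v[0]))
    print(w,"finger",fa,"plate x",ea,"short of home",fa-(ea+90), "tip",a[0],np.hypot(*(a[0]-[.5962,-.0812,.0445])[:2]),np.degrees(np.arctan2(*(a[0]-[.5962,-.0812,.0445])[1::-1])))
E
```

```text
w14 finger 75.04903695788012 plate x -19.01024986681738 short of home 4.0592868246974945 tip [ 0.60589153 -0.04908956  0.0445    ] 0.03354111372186236 73.20521084739251
w15 finger 70.67984594690408 plate x -18.694273566931887 short of home -0.6258804861640357 tip [ 0.60775888 -0.04968315  0.0445    ] 0.033569618402690016 69.8593666573874
```

Call:
arm_command([
  {"translation": [0,0,0],"dr": [-0.13,0,-0.4],"jaw": 1},
  {"translation": [0,0,0],"dr": [-0.13,0,-0.4],"jaw": 1},
  {"translation": [0,0,0],"dr": [0,0,0],"jaw": 1},
  {"translation": [0,0,0],"dr": [0,0,0],"jaw": 1},
  {"translation": [0,0,0],"dr": [0,0,0],"jaw": 1},
])

```text
time_s: 24.27
position: [0.5958, -0.0807, 0.083]
tcp_rot: [[0.33, 0.938, -0.106], [0.893, -0.347, -0.288], [-0.307, 0.001, -0.952]]
force: [4.0, -1.1, -1.3]
opening: 0.138
```

```bash
python3 -c "
from h import *
plan(.5957,-.0807,.083,-19)
snap('wrist','w16',(260,140,380,280),4.2)
"
```

```text
t 24.2667 pos [ 0.5958 -0.0807  0.083 ] yang -20.3 tilt [-0.1056 -0.2878] F [ 3.96 -1.06 -1.26] M [ 0.16 -0.85  0.17] open 0.138
shift units now [ 0.    -0.005 -0.   ] turn units -0.216
shift units after turn [ 0.    -0.005 -0.   ] j [ -9.7  42.3  88.6 -21.8  54.5  24.1]
```

View pics/w16.png

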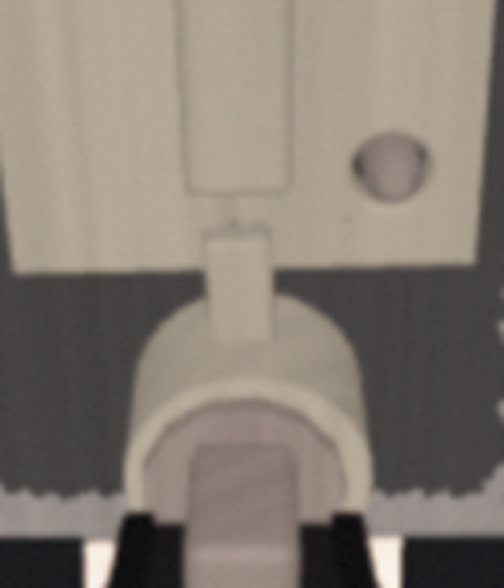

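Call:
arm_command([
  {"translation": [0,0.015,0],"dr": [0,0,0],"jaw": 1},
  {"translation": [0,0,0],"dr": [0,0,0],"jaw": 1},
  {"translation": [0,0,0],"dr": [0,0,0],"jaw": 0},
  {"translation": [0,0,0],"dr": [0,0,0],"jaw": 0},
  {"translation": [0,0,0],"dr": [0,0,0],"jaw": 0},
  {"translation": [0,0,0],"dr": [0,0,0],"jaw": 0},
  {"translation": [0,0,0],"dr": [0,0,0],"jaw": 0},
  {"translation": [0,0,0],"dr": [0,0,0],"jaw": 0},
])

```text
time_s: 24.98
position: [0.5953, -0.0809, 0.0828]
tcp_rot: [[0.33, 0.938, -0.107], [0.893, -0.347, -0.288], [-0.307, -0.001, -0.952]]
force: [-0.1, 0.1, -0.2]
opening: 0.504
```

```bash
python3 -c "
from h import *
plan(.5957,-.0807,.083,-19)
snap('side','s16',(240,130,400,270),5)
"
```

```text
t 24.9833 pos [ 0.5953 -0.0809  0.0828] yang -20.28 tilt [-0.1075 -0.2879] F [-0.09  0.07 -0.25] M [ 0.12 -0.12 -0.01] open 0.504
shift units now [ 0.011  0.012 -0.013] turn units -0.213
shift units after turn [ 0.014  0.012 -0.009] j [ -9.8  42.4  88.6 -21.8  54.5  24.1]
```

View pics/s16.png

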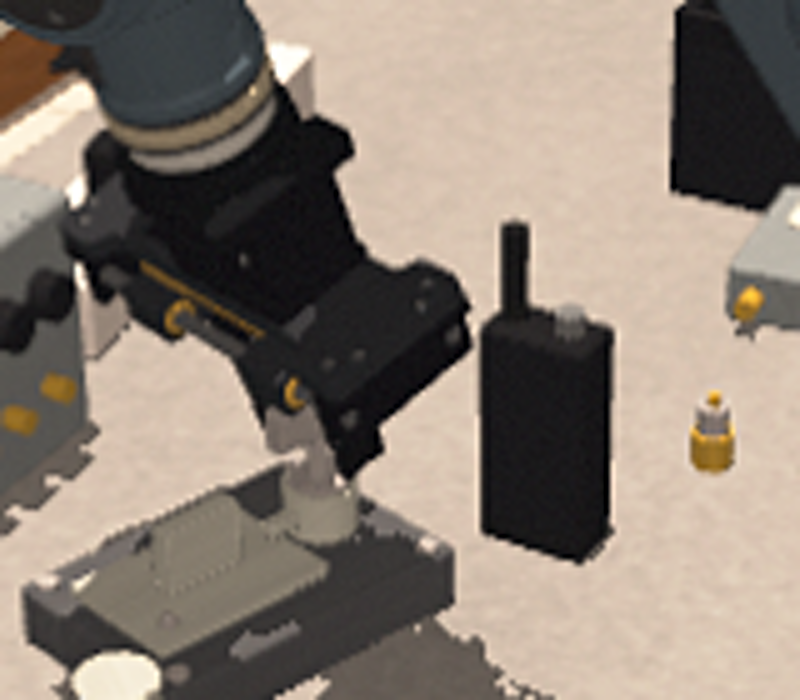

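Call:
arm_command([
  {"translation": [-0.05,0,-0.15],"dr": [0,0,0],"jaw": 0},
  {"translation": [-0.15,0,-0.47],"dr": [0,0,0],"jaw": 0},
  {"translation": [-0.25,0,-0.78],"dr": [0,0,0],"jaw": 0},
  {"translation": [-0.3,0,-0.93],"dr": [0,0,0],"jaw": 0},
  {"translation": [-0.3,0,-0.93],"dr": [0,0,0],"jaw": 0},
  {"translation": [-0.3,0,-0.93],"dr": [0,0,0],"jaw": 0},
  {"translation": [-0.8,0,-0.3],"dr": [0,1,0],"jaw": 0},
  {"translation": [-0.9,0,0],"dr": [0,1,0],"jaw": 0},
  {"translation": [-0.9,0,0],"dr": [0,1,0],"jaw": 0},
  {"translation": [0,0,0],"dr": [0,0,0],"jaw": 0},
  {"translation": [0,0,0],"dr": [0,0,0],"jaw": 0},
])

```text
time_s: 25.95
position: [0.574, -0.1416, 0.2149]
tcp_rot: [[0.352, 0.936, 0.003], [0.936, -0.352, 0.001], [0.002, 0.002, -1.0]]
force: [-0.2, 0.1, -0.9]
opening: 0.999
```

```bash
python3 -c "
from h import *
plan(.5957,-.0807,.083,-19)
snap('side','s17',(200,130,400,300),4)
snap('wrist','w17')
snap('top','t17',(195,150,485,310),2.7)
"
```

```text
t 25.95 pos [ 0.574  -0.1416  0.2149] yang -20.6 tilt [0.0025 0.0008] F [-0.23  0.12 -0.93] M [-0.05 -0.1  -0.02] open 0.999
shift units now [ 2.578 -0.057  5.278] turn units -0.267
shift units after turn [2.587 0.027 5.274] j [-24.7  28.6  88.1   0.1  63.2  -4.2]
```

View pics/s17.png

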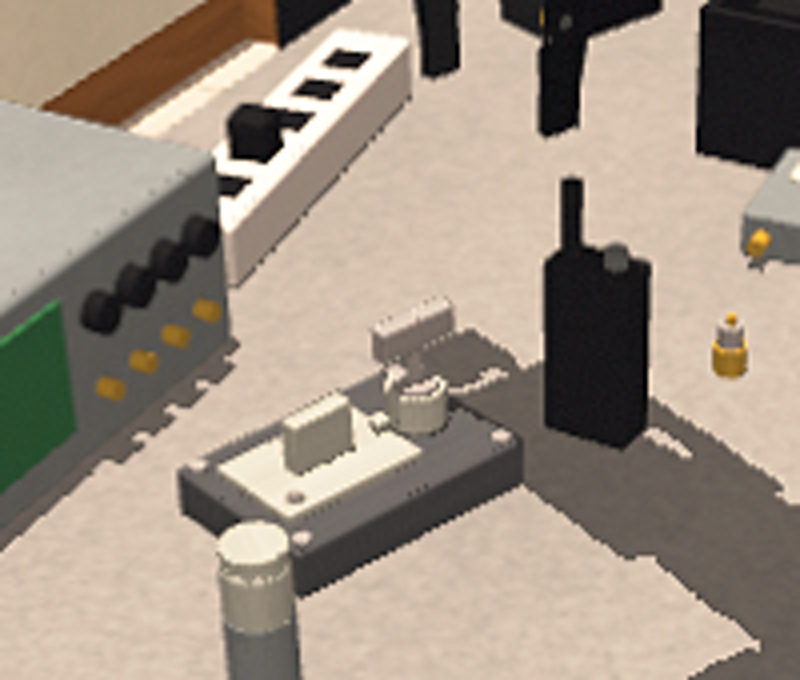

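View pics/w17.png

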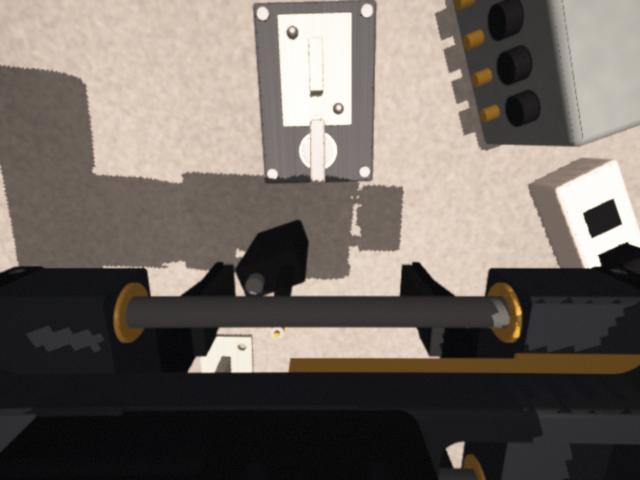

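View pics/t17.png

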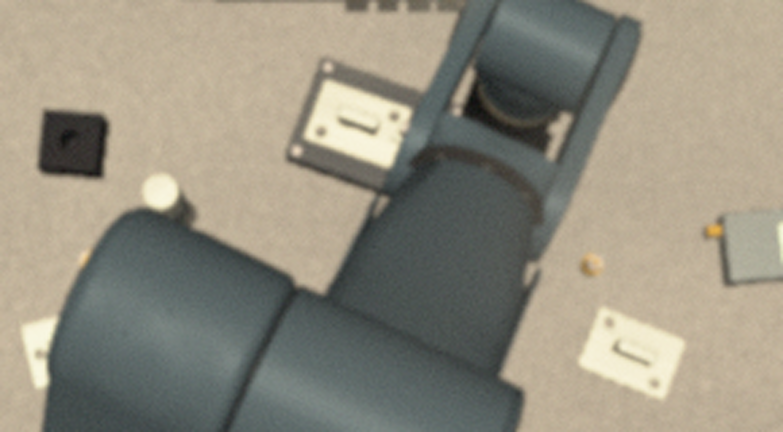

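```bash
python3 - <<'E'
from h import *
np.set_printoptions(precision=4,suppress=True)
L=np.array([.5962,-.0812,0])
st=np.load("w17.npy",allow_pickle=True).item()["st"]
f=lambda X:(proj("side",X)-[200,130])*4+1.5
print("side crop: bar mid,bar top,collar,rim",f([L+[0,0,.089],L+[0,0,.099],L+[0,0,.058],L+[0,0,.054]]))
u=np.array([np.cos(np.radians(71)),np.sin(np.radians(71)),0])
print("bar top ends side",f([L+[0,0,.099]+.025*u,L+[0,0,.099]-.025*u]))
print("wrist bar top ends",proj("wrist",[L+[0,0,.099]+.025*u,L+[0,0,.099]-.025*u,L+[0,0,.058]],st))
p=cv2.imread('pics/w17.png');cv2.imwrite('pics/w17a.png',cv2.resize(p[90:200,255:385],None,fx=6,fy=6,interpolation=cv2.INTER_CUBIC)[:600])
p=cv2.imread('pics/s17_full.png');cv2.imwrite('pics/s17a.png',cv2.resize(p[195:250,280:340],None,fx=11,fy=11,interpolation=cv2.INTER_CUBIC)[:600])
E
```

```text
side crop: bar mid,bar top,collar,rim [[412.5252 334.9732]
 [411.903  319.302 ]
 [414.4285 382.7737]
 [414.6713 388.8563]]
bar top ends side [[376.6009 335.7733]
 [446.5041 303.1696]]
wrist bar top ends [[315.8998 119.3581]
 [317.5145 184.8879]
 [316.7599 151.1064]]
```

View pics/w17a.png

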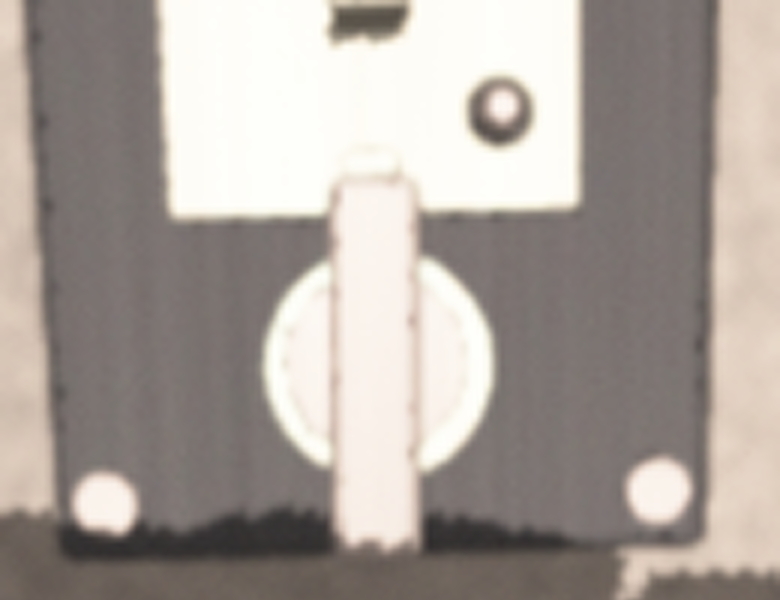

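View pics/s17a.png

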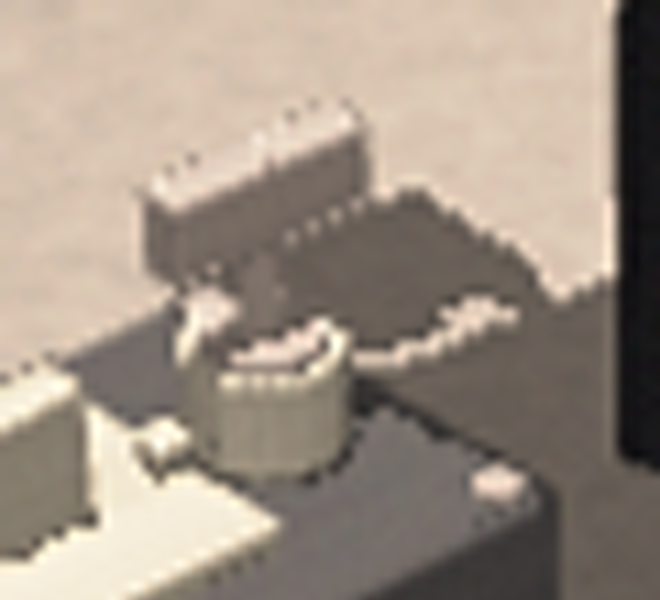

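```bash
python3 - <<'E'
from h import *
np.set_printoptions(precision=4,suppress=True)
D=np.load("w17.npy",allow_pickle=True).item();st=D["st"];d=D["d"]
m=camera_model("wrist")
def P(u,v):
    o,r=ray("wrist",(u,v),st);return o+r*d[v,u]
for n,us,vs in [("bar front",range(314,322),range(123,132)),("bar mid",range(314,322),range(146,154)),("bar back",range(314,322),range(168,178)),("collarL",range(305,309),range(146,156)),("collarR",range(327,331),range(146,156)),("plate L",range(286,294),range(90,120)),("plate R",range(340,350),range(60,90)),("plate far",range(300,340),range(20,32)),("dock",range(262,270),range(80,140))]:
    q=np.array([P(u,v) for u in us for v in vs]);print(n,np.median(q,0))
E
```

```text
bar front [ 0.6036 -0.0632  0.0978]
bar mid [ 0.5977 -0.0789  0.0981]
bar back [ 0.5915 -0.0956  0.098 ]
collarL [ 0.5877 -0.0775  0.0569]
collarR [ 0.6063 -0.0844  0.057 ]
plate L [ 0.5868 -0.0334  0.0351]
plate R [ 0.6433 -0.0273  0.0351]
plate far [0.6355 0.0177 0.0351]
dock [ 0.5634 -0.029   0.029 ]
```

```bash
python3 -c "
from rig import *
print(hand_in())"
```

```text
the job is handed in; nothing more can be done
None
```

The job is handed in. Plate q is seated on both dowel pins and released, and the key stands in the lock, turned to the clockwise stop. `hand_in()` reports no verdict.

**Plate:** I picked q by its hole pattern and lowered it until it touched the dock's top. Wrist depth shows it level. Its top read 35.1 mm against an expected 36 mm, and the dock face read about 1 mm low in the same picture. Its long sides lie at −19°, in line with the dock.

**Key:** I gripped it with the tool tilted 18° to clear the radio's aerial. It dropped into the slot without catching at about 60° short of home. I turned it clockwise until the rotor was home. The finger was within about 1° of the plate's y axis. I judged the stop from the finger's angle and saw no sharp torque rise. I then eased the key back through the slot's play, leaving it about 1.3° from home. After release, the bar top read 98 mm along its whole length against an expected 99 mm, and the collar was level on the rim.

**Bystanders:** The radio and the right-hand adapter stayed at the same place in the side pictures. The spray can and module showed no shift in the last views. The pack, the screwdriver and most of the left adapter were not clearly visible in the last pictures, so I did not check them again.

**Disagreements:**
- The wrist camera showed a sideways offset of about 0.8 mm, which I corrected from the pictures before each fit.
- The top camera placed the key about 3 mm from where the wrist camera did. I used the wrist reading.

The robot touched nothing at the end, and the clock was at about 26 s of the 64 s allowed.

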